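# Rinsed mosaic pieces to the drying fan

## Robot

A 6-joint arm with a two-finger parallel gripper is mounted at the origin on the work surface. World frame = base frame: x ahead of the robot, y to its left, z up, the work surface at z = 0. Lengths are in mm, angles in rad, forces in N, time in s.
With the tool pointing down it reaches from about 350 to 975 mm from the base axis. Payload 7.1 kg.
Tool frame: the origin (TCP) lies at the very end of the fingers, on their centre line; the grasp point (between the pads) lies 19 mm behind it; z points along the fingers, x is the direction in which the jaws open and shut, and the axes are right-handed (so a half turn about z gives the same grasp; the last joint's range is limited). The gripper opens to 88 mm and grips with 3 to 60 N. Pads are 20 mm wide; open, the fingers measure 115 mm over their backs; the gripper's body (75 mm by 178 mm) begins 61 mm behind the grasp point.
Start: joints at [1.15, 0.423, 1.63, -0, 1.089, -0.019], TCP at [244.39, 575.22, 222.675] pointing down, gripper open.
Joint ranges: [-3, 3], [-0.9, 2.11], [0.09, 2.58], [-1.31, 4.45], [0.11, 2.69], [-2.54, 2.54]. Speed limits (rad/s): [2.39, 2.39, 3.01, 3.14, 3.14, 3.14].

## Interface

Orientations are given as a rotation vector (axis times angle).
In Python, from workcell import * gives the robot as it stands.
- The arm moves only by the tool arm_command, never from a script. Its argument "increments" is a list of rows, each a list of 2 entries, a list of its own where there are three numbers: the shift along the tool's x, y, z in cm, then the turn about the tool's z in degrees. In form: [[[dx, dy, dz], turn], ...]. A call has 1 to 20 rows; each row shifts and turns the pose as measured when the row begins, along the tool's axes as they then stand; what a row does not reach is not made up. A row lasts 1/10 s, in which the tool goes at most 50 mm and 8.59 degrees, less where a joint would pass 70% of its speed; a pose out of reach is approached as far as the arm can. A call is refused whole if a number of a shift passes 5 or a number of a turn 8.59, either way. A call with a gripper value outside its range is refused whole. "gripper" is the opening, from 0 (shut) to 1 (fully open), set as the call begins (left out, the last holds). The fingers move at their own pace and stop on an object; the grip force is fixed at half the most. Time passes only in rows, so rows that do not move let the fingers close. It gives the time, the measured TCP pose, the force and the opening at its end, in the units of the state.
- get_obs(): the state, without advancing time (a new reading comes with each control period).
- get_image(name): name is "scene" or "top"; returns the picture (400x640x3 uint8, red, green, blue); there is no depth.
- camera_params(name): a dict with "K" (3x3 intrinsics, pixels), "rvec" (rotation vector, rad) and "tvec" (3), from world to camera coordinates, as OpenCV has them. Camera axes: x right, y down, z forward; pixel columns grow to the right and rows downward; lengths in mm; the calibration is good to about 2 mm. A picture is of the moment at which its call begins. camera_params takes no time and is no camera call.
- close_job(): hands the job in, once; it reports no verdict.
The state is a dict: "t": time; "qpos": joint angles; "qvel": joint speeds; "joint_torque": joint torques, N m; "ee_pos": TCP position; "orientation": TCP orientation; "ft_force": force on the tool from outside, world axes, zero at the start; "moment": the same for the moment, N m; "width": finger opening in mm.
Only numpy, scipy, OpenCV 4.12 (cv2) and the standard library are available. Lean on these libraries where they do the work, as an engineer would, in place of code of your own. Each camera call takes 0.05 s, during which the arm holds its last target.

## Task

Lift the rinse bucket out of its cradle by drawing its pivot pins up along the sloping slots, without letting it swing, catch or spill its tile pieces, and set it down gently and upright inside the raised border on the drying slide's white carriage. Then let go and push the loaded carriage along its centre line until it is fully home against the stop by the fan. Leave everything else on the table where it stands.

Things in the scene. Friction and masses are not known exactly. Their poses are not given: they have to be found in the camera images.
- stand: Rinse cradle fixed to the table: grey base plate 200 (x) x 190 (y) x 8 mm with two upright aluminium fork plates, 8 mm thick, centred at y = +50 and -50 mm, each with an open sloping slot for a pivot pin. Origin: centre of the base's underside. z up. It stands turned so that its open side, -x, faces roughly to the robot's left, towards the slide, and +y points away from the robot.
- stand_seat (a point): Point of the cradle midway between the forks on the axis of the seated pins, 98 mm above the table. Axes as the cradle's. The slots, 11 mm wide, lean 35 degrees from vertical: from the seat they run up and towards the cradle's -x, their lower wall 22 mm and upper wall 34 mm long measured from the pin axis.
- spray_pipe (a point): Middle of the cradle's overhead spray pipe, 22 mm in diameter, along y from -95 to +95 mm, 274 mm above the table at x = -2 mm of the cradle: it bars a gripper from coming straight down on the handle. Two 14 mm side pipes (y = +88 and -88 mm) carry it; they rise from the base at x = 85 mm.
- bucket_center (a point): Centre, half-way up, of the loose open steel bucket, 90 (x) x 80 (y) x 70 mm high, walls 3 mm, floor 4 mm, 0.28 to 0.47 kg, hanging freely by two pivot pins in the cradle's slots, its underside 40 mm above the table. Axes as the cradle's, z up out of the mouth. The underside is 35 mm below this point.
- bucket_pivot (a point): Point on the bucket midway between its two pivot pins (1.5 mm to -x and 23 mm above bucket_center). The pins lie along the bucket's y axis, 8 mm in diameter, with 16 mm heads outside the forks, out to y = +64.5 and -64.5 mm.
- bucket_grip (a point): Centre of the bucket's rigid black handle strap, at (-33, 0, +78.5) mm from bucket_center. A flat bar 76 mm long along the bucket's y, 26 mm deep, 10 mm thick. Its depth leans 35 degrees from the bucket's z towards -x, parallel to the slots: it is pinched across its 10 mm by a gripper tilted 35 degrees, its hand leaning to -x. Axes as the bucket's.
- shard0_center (a point): Centre of one of the three loose glazed tile pieces, 24 x 12 x 8 mm, 12 g, lying in the bucket.
- shard1_center (a point): Centre of one of the three loose glazed tile pieces, 24 x 12 x 8 mm, 12 g, lying in the bucket.
- shard2_center (a point): Centre of one of the three loose glazed tile pieces, 24 x 12 x 8 mm, 12 g, lying in the bucket.
- slide: Drying slide fixed to the table. Origin: centre of its track's underside; +y (robot's left at zero yaw) is the pushing direction. Track 170 mm wide (x), y = -210 to +212 mm, floor 8 mm thick, rubber-lined rails 30 mm high with 138 mm between them. Stop bar 42 mm high with its face at y = 200 mm. Beyond, at y = 235 to 335 mm, a white fan box 200 mm wide, 180 mm high.
- carriage_deck (a point): Centre of the deck (top of the 10 mm floor, 18 mm above the table) of the loose white carriage in the track, 0.3 kg, floor 110 (x) x 200 (y) mm. Axes: slide's. A border 5 mm high on the deck, centred here, encloses a space of 102 (x) x 108 (y) mm for the bucket's foot, its 90 mm length along the slide. Guided only by a 48 mm long shoe each side at mid-length (1.5 mm play).
- push_face (a point): Middle of the outer face of the carriage's rear push wall, 100 mm to -y of carriage_deck, 25 mm above the table. The wall is 110 mm wide (x), 8 mm thick and reaches from 8 to 42 mm above the table. Pushed here along +y the loaded carriage takes some 3 to 7 N; pushed well off the centre line it twists and binds between the rails.
- slide_home (a point): Where carriage_deck lies when the carriage's front nose (24 mm wide, 100 mm ahead of carriage_deck) touches the stop: (0, 100, 18) mm in the slide's frame. Fixed.
- jar_big: Bystander: white jar with red lid, 84 mm across, 125 mm high; origin under its centre.
- jar_small: Bystander: white jar with red lid, 60 mm across, 85 mm high, near the cradle; origin under its centre.
- bowl: Bystander: terracotta bowl, 100 mm across, 45 mm high; origin under its centre.
- chip_box: Bystander: small green see-through open box, 65 x 65 x 45 mm; origin under its centre.
- rod0: Bystander: dark lacquered stick 18 x 18 x 272 mm lying along its y; origin under its middle.
- rod1: Bystander: second such stick.
- spatula_grip (a point): Bystander: handle of a spatula lying on the table in front of the robot.
- bucket: The bucket as a whole; origin at the centre of its underside, 35 mm below bucket_center.
- carriage: The carriage as a whole; origin at the centre of its underside, 10 mm below carriage_deck.
Mind the look-alikes: they are no part of the job. Leave any yellow look-alike of the bucket alone.

How it is judged (in metres and radians):
On the way, in this order (a step that is already met when the one before it is completed fails the run):
1. the bucket is drawn clear of its slots (distance between bucket_pivot and stand_seat above 0.05 m), for 0.1 s.
2. the bucket stands upright inside the border on the carriage, let go (x of bucket_center in the frame of carriage_deck between -0.014 and 0.014 m and y of bucket_center in the frame of carriage_deck between -0.014 and 0.014 m and z of bucket_center in the frame of carriage_deck between 0.0305 and 0.0395 m and angle between bucket_center's own z axis and vertical below 0.07 rad and contact force between the fingers and anything else below 0.2 N), for 0.2 s.
3. the loaded carriage is pushed fully home (x of bucket_center in the frame of carriage_deck between -0.014 and 0.014 m and y of bucket_center in the frame of carriage_deck between -0.014 and 0.014 m and z of bucket_center in the frame of carriage_deck between 0.0305 and 0.0395 m and angle between bucket_center's own z axis and vertical below 0.07 rad and y of carriage_deck in the frame of slide above 0.094 m), for 0.2 s.
At the end, for the whole second after the job is handed in: The carriage is within 6 mm of the stop; the bucket stands upright (within 4 degrees) on the deck inside the raised border (within 14 mm of its centre across and along, underside within 4.5 mm of the deck) with the three tile pieces still inside (all of step 3 and x of shard0_center in the frame of bucket_center between -0.046 and 0.046 m and y of shard0_center in the frame of bucket_center between -0.041 and 0.041 m and z of shard0_center in the frame of bucket_center between -0.035 and 0.035 m and x of shard1_center in the frame of bucket_center between -0.046 and 0.046 m and y of shard1_center in the frame of bucket_center between -0.041 and 0.041 m and z of shard1_center in the frame of bucket_center between -0.035 and 0.035 m and x of shard2_center in the frame of bucket_center between -0.046 and 0.046 m and y of shard2_center in the frame of bucket_center between -0.041 and 0.041 m and z of shard2_center in the frame of bucket_center between -0.035 and 0.035 m); the robot touches nothing.
It fails at once if the bucket swings or tips more than 23 degrees (angle between bucket_center's own z axis and vertical above 0.4 rad).
It fails at once if the bucket is wrenched against the cradle (over 35 N) (contact force between bucket and stand above 35 N).
It fails at once if the bucket is dropped or pressed hard on the carriage (over 45 N) (contact force between bucket and carriage above 45 N).
It fails at once if a bystander is moved more than 30 mm (distance of any of jar_big, jar_small, bowl, chip_box, rod0, rod1, spatula_grip from where it was at the start of the episode above 0.03 m).
It also fails if it takes over 62 s, if anything falls off the work surface, if the arm or the gripper's body presses on something with over 40 N, if the wrist force passes 120 N, or if a joint passes its speed limit or range.

## Working session

There is one attempt and no reset: what is moved stays moved. The work goes in short steps, Python scripts to look and compute and a tool call to move; the robot and the scene stay as the last step left them, time stands still between calls to the robot, and variables do not carry over. Pictures are saved under pics/ and viewed, and the job is handed in when it is done.

Besides the shell and the picture viewer there is one more tool, called as name([rows], argument=value, ...), one row to a line, values as JSON. arm_command: Moves the arm, as the interface text tells. Its arguments: {"type":"object","properties":{"increments":{"type":"array","items":{"type":"array"}},"gripper":{"type":"number"}},"required":["increments"]}

```bash
ls; mkdir -p pics; python3 - <<'E'
from workcell import *
import cv2
print(get_obs())
for n in ("scene","top"):
    cv2.imwrite(f"pics/{n}0.png",get_image(n)[:,:,::-1]); print(n,camera_params(n))
E
```

```text
pics
{'t': 0.0, 'qpos': array([ 1.15001989e+00,  4.23830737e-01,  1.63073494e+00,  6.91844831e-06,
        1.08859834e+00, -1.89774813e-02]), 'qvel': array([ 0.00145974,  0.00038013,  0.00129955,  0.00267965, -0.00131831,
        0.00116123]), 'joint_torque': array([-1.13570510e-03, -5.44612813e+01, -2.73675907e+01,  6.42667478e-02,
        2.25414330e-02, -1.03384316e-04]), 'ee_pos': array([244.14418229, 574.7063409 , 221.89035919]), 'orientation': array([ 2.61935739e+00,  1.73300592e+00, -2.08859927e-03]), 'ft_force': array([-0.16366992,  0.78806672, -0.78467101]), 'moment': array([ 0.01571152, -0.03322655, -0.07155338]), 'width': 88.02371220538186}
scene {'K': array([[373.1575437 ,   0.        , 315.09815793],
       [  0.        , 373.1575437 , 200.20458243],
       [  0.        ,   0.        ,   1.        ]]), 'rvec': array([ 2.05569315,  0.99081406, -0.45704016]), 'tvec': array([-220.79022765, -179.66108504, 1655.58263248])}
top {'K': array([[481.86438676,   0.        , 303.756922  ],
       [  0.        , 481.86438676, 199.66531539],
       [  0.        ,   0.        ,   1.        ]]), 'rvec': array([ 2.18328695, -2.20958519,  0.08577513]), 'tvec': array([-151.15092797,  516.87393812, 1553.45953239])}
```

View pics/scene0.png

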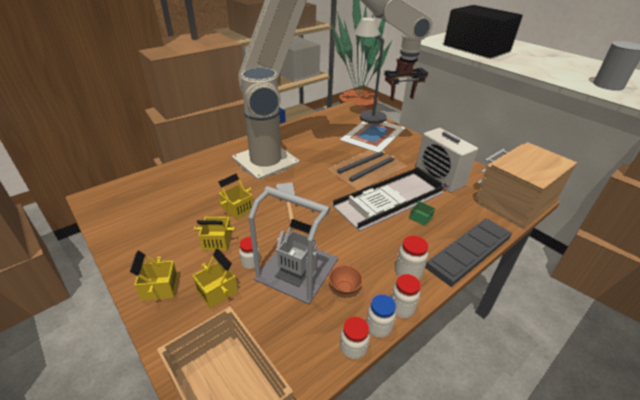

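View pics/top0.png

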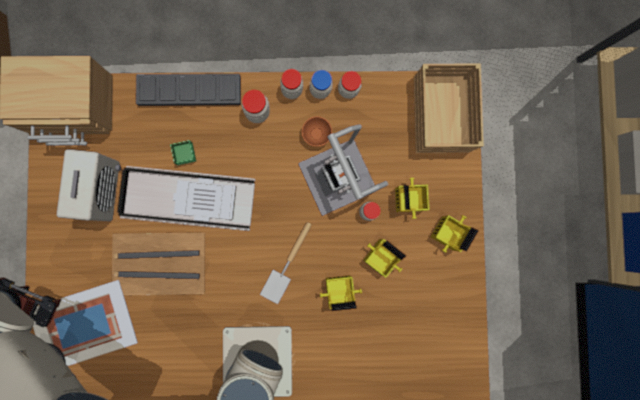

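The scene view shows the grey cradle with the steel bucket at about (295,255), the slide at (390,195) with the fan at (447,157), and four yellow look-alikes on the left. In the top view the cradle is at (338,178), the slide runs from (120,190) to (255,205), and the fan is at (88,187). I'll enlarge both areas.

```bash
python3 - <<'E'
import cv2
t=cv2.imread("pics/top0.png");s=cv2.imread("pics/scene0.png")
cv2.imwrite("pics/c1.png",cv2.resize(t[115:225,290:400],None,fx=5.4,fy=5.4,interpolation=cv2.INTER_CUBIC))
cv2.imwrite("pics/c2.png",cv2.resize(s[170:310,235:355],None,fx=4.2,fy=4.2,interpolation=cv2.INTER_CUBIC))
cv2.imwrite("pics/c3.png",cv2.resize(t[140:240,50:265],None,fx=3.7,fy=3.7,interpolation=cv2.INTER_CUBIC))
E
```

```text
(no output)
```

View pics/c1.png

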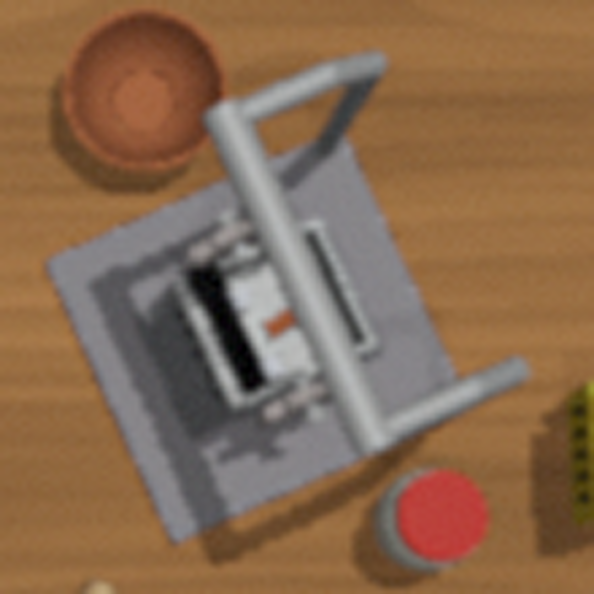

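View pics/c2.png

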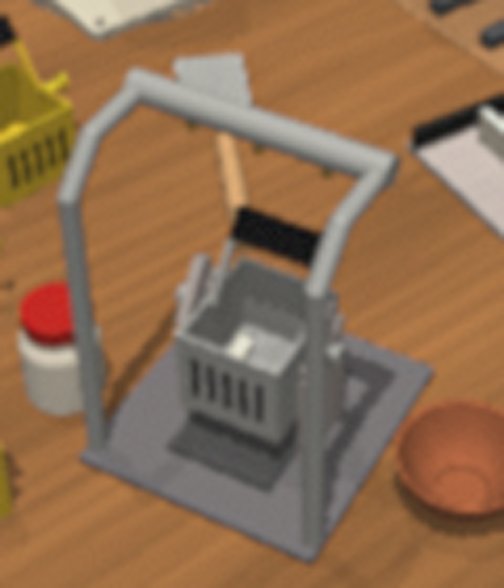

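View pics/c3.png

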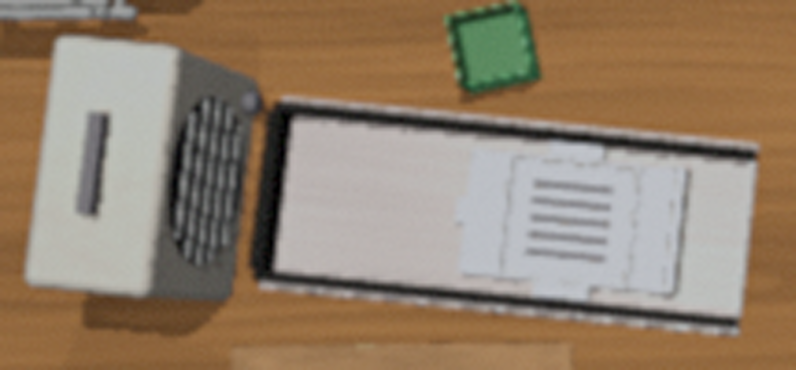

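```bash
python3 - <<'E'
import cv2
t=cv2.imread("pics/top0.png");s=cv2.imread("pics/scene0.png")
cv2.imwrite("pics/c4.png",cv2.resize(s[10:110,340:460],None,fx=5,fy=5,interpolation=cv2.INTER_CUBIC))
cv2.imwrite("pics/c5.png",cv2.resize(t[260:400,0:130],None,fx=4.2,fy=4.2,interpolation=cv2.INTER_CUBIC))
E
```

```text
(no output)
```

View pics/c4.png

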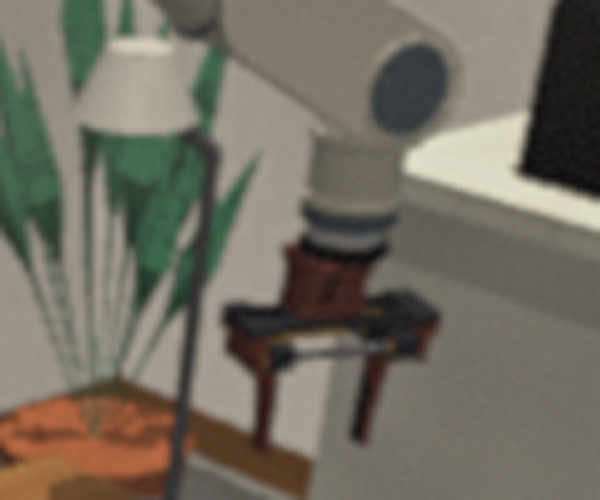

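View pics/c5.png

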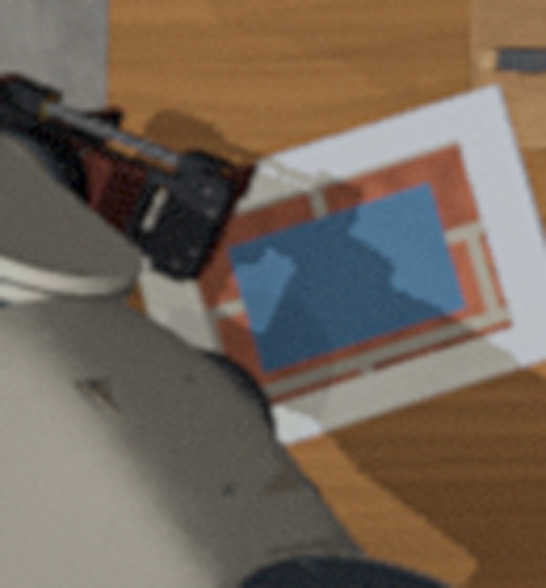

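```bash
cat > h.py <<'E'
import numpy as np, cv2
from workcell import *
from scipy.spatial.transform import Rotation as R
def cam(n):
    c=camera_params(n); Rm=cv2.Rodrigues(np.array(c["rvec"]))[0]; return np.array(c["K"]),Rm,np.array(c["tvec"])
def ray(n,uv):
    K,Rm,t=cam(n); uv=np.atleast_2d(uv).astype(float)
    d=np.c_[uv,np.ones(len(uv))]@np.linalg.inv(K).T@Rm; return -Rm.T@t,d
def onz(n,uv,z):
    o,d=ray(n,uv); return o+d*((z-o[2])/d[:,2])[:,None]
def tri(ua,ub):
    oa,da=ray("scene",ua);ob,db=ray("top",ub);out=[]
    for a,b in zip(da,db):
        s=np.linalg.lstsq(np.c_[a,-b],ob-oa,rcond=None)[0];p=oa+a*s[0];q=ob+b*s[1];out.append(np.r_[(p+q)/2,np.linalg.norm(p-q)])
    return np.array(out)
def proj(n,P):
    K,Rm,t=cam(n); p=np.atleast_2d(P)@Rm.T+t; p=p@K.T; return p[:,:2]/p[:,2:]
E
python3 - <<'E'
from h import *
np.set_printoptions(precision=1,suppress=True)
f=lambda L,s,o:np.array(L)/s-.5+.5/1+np.array(o)-0.5+0.5/s
# base plate corners, top crop c1
tc=f([(47,265),(345,140),(455,378),(178,543)],5.4,(290,115)); P=onz("top",tc,8); print("plate top",P)
print(np.linalg.norm(np.roll(P,-1,0)-P,axis=1),P.mean(0))
# left edge dir
sc=f([(82,457),(312,558),(432,372)],4.2,(235,170)); Q=onz("scene",sc,8); print("plate scene",Q,np.linalg.norm(np.diff(Q,axis=0),axis=1))
# pipe ends: top joints of pipe
pt=f([(222,113),(374,437)],5.4,(290,115)); ps=f([(392,163),(136,80)],4.2,(235,170))
print("pipe",tri(ps,pt), onz("top",pt,274))
# handle (black) masks
for n in("top","scene"):
    im=cv2.imread(f"pics/{n}0.png").astype(int)
    x0,y0,x1,y1=(318,155,345,192) if n=="top" else (286,214,318,236)
    m=np.zeros(im.shape[:2],np.uint8); m[y0:y1,x0:x1]=(im.max(2)[y0:y1,x0:x1]<50)
    k,l,s,c=cv2.connectedComponentsWithStats(m); i=1+s[1:,4].argmax()
    pts=np.argwhere(l==i)[:,::-1].astype(np.float32); print(n,s[i],c[i],cv2.minAreaRect(pts),cv2.boxPoints(cv2.minAreaRect(pts)))
E
```

```text
plate top [[ 634.7 -141.     8. ]
 [ 709.9 -324.5    8. ]
 [ 562.7 -388.9    8. ]
 [ 464.1 -218.4    8. ]]
[198.4 160.7 197.  187.3] [ 592.8 -268.2    8. ]
plate scene [[ 549.3 -396.6    8. ]
 [ 719.1 -321.     8. ]
 [ 642.9 -144.8    8. ]] [185.8 192. ]
pipe [[ 675.1 -228.2  277.9    3.3]
 [ 508.2 -303.6  277.5    0.1]] [[ 674.8 -229.8  274. ]
 [ 508.4 -304.1  274. ]]
top [325 164  14  23 104] [331.4 174.5] ((331.3520812988281, 175.35504150390625), (23.98723793029785, 5.384889602661133), 67.61986541748047) [[324.3 165.3]
 [329.3 163.2]
 [338.4 185.4]
 [333.4 187.5]]
scene [291 220  20  12 134] [300.  225.7] ((300.1000061035156, 225.70001220703125), (18.973661422729492, 6.957010269165039), 18.43494987487793) [[290.  226. ]
 [292.2 219.4]
 [310.2 225.4]
 [308.  232. ]]
```

```bash
python3 - <<'E'
from h import *
np.set_printoptions(precision=1,suppress=True)
c=np.array([592,-269.5]);a=np.radians(-66);ex=np.array([np.cos(a),np.sin(a)]);ey=np.array([-ex[1],ex[0]])
loc=lambda P:np.c_[(np.atleast_2d(P)[:,:2]-c)@ex,(np.atleast_2d(P)[:,:2]-c)@ey,np.atleast_2d(P)[:,2]]
h=tri([(300.1,225.7)],[(331.4,175.0)]);print("handle",h,loc(h[:,:3]), loc(onz("top",[(331.4,175.)],155)),loc(onz("scene",[(300.1,225.7)],153.5)))
# predicted overlays
t=cv2.imread("pics/top0.png");s=cv2.imread("pics/scene0.png")
w=lambda L:np.array([[*(c+x*ex+y*ey),z] for x,y,z in L])
plate=w([(-100,-95,8),(100,-95,8),(100,95,8),(-100,95,8)]);pipe=w([(-2,-95,274),(-2,95,274)])
for im,n,(x0,y0,x1,y1) in((t,"top",(290,115,400,225)),(s,"scene",(235,170,355,310))):
    big=cv2.resize(im[y0:y1,x0:x1],None,fx=4.2,fy=4.2,interpolation=cv2.INTER_CUBIC)
    g=lambda P:((proj(n,P)-[x0,y0]+.5)*4.2).astype(np.int32)
    cv2.polylines(big,[g(plate)],True,(0,0,255),1);cv2.polylines(big,[g(pipe)],False,(255,0,0),1)
    for bx,col in((0,(0,255,0)),):
        B=[(bx+x,y,110) for x,y in((-45,-40),(45,-40),(45,40),(-45,40))];cv2.polylines(big,[g(w(B))],True,col,1)
        H=[(bx-33+d*-.574,y,153.5+d*.819) for d,y in((-13,-38),(13,-38),(13,38),(-13,38))];cv2.polylines(big,[g(w(H))],True,(0,255,255),1)
    cv2.imwrite(f"pics/ov_{n}.png",big)
E
```

```text
handle [[ 577.8 -240.6  154.9    4.7]] [[-32.2  -1.2 154.9]] [[-33.4   0.8 155. ]] [[-32.4  -4.  153.5]]
```

View pics/ov_top.png

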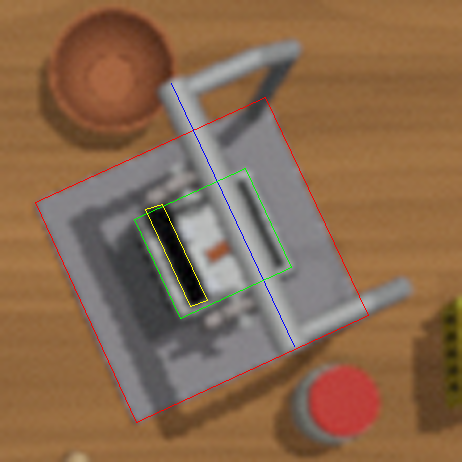

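View pics/ov_scene.png

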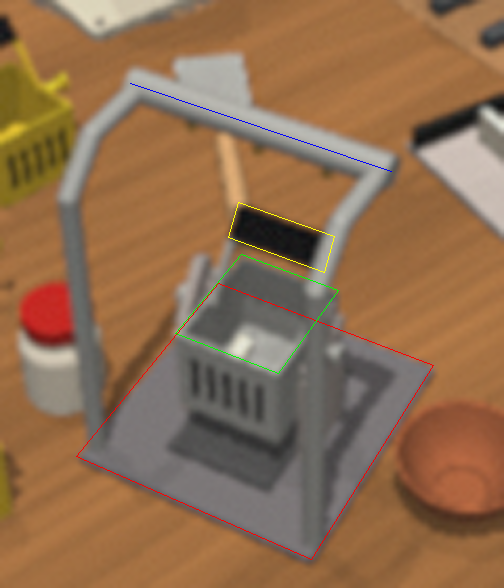

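The steel bucket is the only grey one. Its measured handle lies at about (-33,-1,154) in the cradle frame, as described. The four yellow ones are look-alikes. Moves can only shift the tool and turn it about its own z, so I need to see how the arm behaves at its reach limit to get a tilt. I'll raise it to clear height first.

arm_command([
  [[0,0,-5],0],
  [[0,0,-5],0],
  [[0,0,-5],0],
  [[0,0,-5],0],
  [[0,0,-5],0],
])

```text
t: 0.6
ee_pos: [242.8, 571.7, 467.0]
orientation: [2.609, 1.726, -0.033]
ft_force: [0.6, 1.4, -0.5]
width: 87.8
```

```bash
cat >> h.py <<'E'
def st():
    o=get_obs(); M=R.from_rotvec(o["orientation"]).as_matrix()
    print("t",round(o["t"],2),"p",o["ee_pos"].round(1),"q",o["qpos"].round(3),"F",np.round(o["ft_force"],1),"w",round(o["width"],1))
    z=M[:,2]; print("toolx",M[:,0].round(3),"tooly",M[:,1].round(3),"toolz",z.round(3),"tilt",np.degrees(np.arccos(-z[2])).round(1),"az",np.degrees(np.arctan2(z[1],z[0])).round(1))
    return o,M
E
python3 -c "
from h import *
st()"
```

```text
t 0.6 p [242.8 571.7 467. ] q [ 1.15   0.259  1.317 -0.     1.59  -0.019] F [ 0.6  1.4 -0.5] w 87.8
toolx [ 0.391  0.92  -0.025] tooly [ 0.92  -0.391 -0.   ] toolz [-0.01  -0.023 -1.   ] tilt 1.4 az -114.0
```

arm_command([
  [[-3.1,3.9,0],0],
  [[-3.1,3.9,0],0],
  [[-3.1,3.9,0],0],
  [[-3.1,3.9,0],0],
  [[-3.1,3.9,0],0],
  [[-3.1,3.9,0],0],
  [[-3.1,3.9,0],0],
  [[-3.1,3.9,0],0],
  [[-3.1,3.9,0],0],
  [[-3.1,3.9,0],0],
  [[-3.1,3.9,0],0],
  [[-3.1,3.9,0],0],
  [[-3.1,3.9,0],0],
])

```text
t: 1.9
ee_pos: [552.6, 3.4, 478.3]
orientation: [2.607, 1.744, -0.015]
ft_force: [0.1, 0.4, -0.2]
width: 87.7
```

```bash
python3 -c "
from h import *
st()"
```

```text
t 1.9 p [552.6   3.4 478.3] q [-0.01   0.125  1.458 -0.009  1.564 -1.19 ] F [ 0.1  0.4 -0.2] w 87.7
toolx [ 0.381  0.924 -0.011] tooly [ 0.924 -0.381 -0.001] toolz [-0.005 -0.009 -1.   ] tilt 0.6 az -117.5
```

arm_command([
  [[-4.8,-0.5,-1],3.4],
  [[-4.8,-0.5,-1],3.4],
  [[-4.8,-0.3,-1],3.4],
  [[-4.8,0,-1],3.4],
  [[-4.7,0.3,-1],3.4],
  [[-4.7,0.8,-1],3.4],
  [[-4.7,1.0,-1],3.4],
  [[-4.7,1.3,-1],3.4],
  [[-4.6,1.6,-1],3.4],
  [[-4.5,1.9,-1],3.4],
])

```text
t: 2.9
ee_pos: [297.0, -413.9, 578.8]
orientation: [3.017, 0.872, -0.029]
ft_force: [1.6, -0.8, 1.1]
width: 87.6
```

```bash
python3 -c "
from h import *
st()"
```

```text
t 2.9 p [ 297.  -413.9  578.8] q [-0.961  0.035  1.35  -0.018  1.761 -1.527] F [ 1.6 -0.8  1.1] w 87.6
toolx [ 0.846  0.533 -0.018] tooly [ 0.533 -0.846 -0.004] toolz [-0.017 -0.007 -1.   ] tilt 1.1 az -159.5
```

arm_command([
  [[-3.0,3.1,-2],2],
  [[-3.0,3.2,-2],2],
  [[-2.8,3.4,-2],2],
  [[-2.6,3.5,-2],2],
  [[0,3,-3],0],
  [[0,3,-3],0],
  [[0,3,-3],0],
  [[0,0,0],0],
])

```text
t: 3.7
ee_pos: [286.9, -668.3, 735.9]
orientation: [-3.075, -0.633, 0.032]
ft_force: [0.3, 0.3, -1.5]
width: 87.7
```

```bash
python3 -c "
from h import *
st()"
```

```text
t 3.7 p [ 286.9 -668.3  735.9] q [-1.173  0.599  0.235 -0.027  2.313 -1.597] F [ 0.3  0.3 -1.5] w 87.7
toolx [ 0.918  0.395 -0.02 ] tooly [ 0.395 -0.919 -0.006] toolz [-0.02  -0.002 -1.   ] tilt 1.2 az -174.3
```

arm_command([
  [[0,3,-2],0],
  [[0,3,-2],0],
  [[0,3,-2],0],
  [[0,3,-2],0],
])

```text
t: 4.1
ee_pos: [304.4, -706.1, 727.8]
orientation: [3.028, 0.625, -0.016]
ft_force: [0.0, -0.3, 0.2]
width: 87.9
```

```bash
python3 -c "
from h import *
st()"
```

```text
t 4.1 p [ 304.4 -706.1  727.8] q [-1.171  0.689  0.091 -0.027  2.314 -1.597] F [ 0.  -0.3  0.2] w 87.9
toolx [ 0.918  0.396 -0.02 ] tooly [ 0.396 -0.917  0.047] toolz [ 0.    -0.051 -0.999] tilt 2.9 az -89.9
```

arm_command([
  [[0,5,0],0],
  [[0,5,0],0],
  [[0,5,0],0],
  [[0,5,0],0],
  [[0,5,0],0],
  [[0,5,0],0],
])

```text
t: 4.7
ee_pos: [357.4, -828.4, 646.3]
orientation: [2.85, 0.592, 0.038]
ft_force: [0.2, 0.7, -0.1]
width: 88.0
```

```bash
python3 -c "
from h import *
st()"
```

```text
t 4.7 p [ 357.4 -828.4  646.3] q [-1.17   0.803  0.089 -0.022  2.018 -1.591] F [ 0.2  0.7 -0.1] w 88.0
toolx [ 0.918  0.396 -0.021] tooly [ 0.39  -0.892  0.229] toolz [ 0.071 -0.219 -0.973] tilt 13.3 az -71.9
```

arm_command([
  [[0,-4.8,-1],0],
  [[0,-4.8,-1],0],
  [[0,-4.8,-1],0],
  [[0,-4.8,-1],0],
  [[0,-4.8,-1],0],
  [[0,-4.8,-1],0],
  [[0,-4.8,-1],0],
  [[0,-4.8,-1],0],
  [[0,-4.8,-1],0],
])

```text
t: 5.6
ee_pos: [195.5, -451.6, 630.4]
orientation: [2.834, 0.59, 0.043]
ft_force: [0.3, 0.3, 0.4]
width: 87.9
```

```bash
python3 -c "
from h import *
st()"
```

```text
t 5.6 p [ 195.5 -451.6  630.4] q [-1.175 -0.127  1.417 -0.018  1.604 -1.589] F [0.3 0.3 0.4] w 87.9
toolx [ 0.918  0.396 -0.021] tooly [ 0.389 -0.888  0.245] toolz [ 0.078 -0.233 -0.969] tilt 14.2 az -71.5
```

arm_command([
  [[0,-4.8,-1],0],
  [[0,-4.8,-1],0],
  [[0,-4.8,-1],0],
  [[0,-4.8,-1],0],
  [[0,-4.8,-1],0],
])

```text
t: 6.1
ee_pos: [96.8, -222.3, 621.5]
orientation: [2.806, 0.585, 0.05]
ft_force: [0.4, 0.4, 2.0]
width: 87.9
```

```bash
python3 -c "
from h import *
st()"
```

```text
t 6.1 p [  96.8 -222.3  621.5] q [-1.193 -0.59   1.715 -0.013  1.74  -1.608] F [0.4 0.4 2. ] w 87.9
toolx [ 0.918  0.397 -0.022] tooly [ 0.387 -0.881  0.272] toolz [ 0.089 -0.258 -0.962] tilt 15.9 az -71.0
```

arm_command([
  [[0,-4,-1],0],
  [[0,-4,-1],0],
  [[0,-4,-1],0],
])

```text
t: 6.4
ee_pos: [45.0, -99.4, 616.5]
orientation: [2.786, 0.59, 0.053]
ft_force: [-1.9, -0.2, -0.6]
width: 87.6
```

```bash
python3 -c "
from h import *
st()"
```

```text
t 6.4 p [ 45.  -99.4 616.5] q [-1.349 -0.841  1.778  0.035  1.91  -1.75 ] F [-1.9 -0.2 -0.6] w 87.6
toolx [ 0.915  0.402 -0.024] tooly [ 0.391 -0.873  0.291] toolz [ 0.096 -0.275 -0.957] tilt 17.0 az -70.8
```

arm_command([
  [[4.2,0.3,1.5],0],
  [[4.2,0.3,1.5],0],
  [[4.2,0.3,2.3],0],
  [[4.2,0.3,2.3],0],
  [[4.2,0.3,2.3],0],
  [[4.2,0.3,2.3],0],
  [[4.2,0.3,2.3],0],
  [[4.2,0.3,2.3],0],
  [[4.2,0.3,2.3],0],
])

```text
t: 7.3
ee_pos: [240.4, -63.7, 512.7]
orientation: [2.829, 0.557, 0.105]
ft_force: [0.7, -0.1, 0.2]
width: 88.2
```

```bash
python3 -c "
from h import *
st()"
```

```text
t 7.3 p [240.4 -63.7 512.7] q [-0.014 -0.536  1.918 -0.236  1.632 -0.433] F [ 0.7 -0.1  0.2] w 88.2
toolx [0.924 0.382 0.021] tooly [ 0.363 -0.894  0.262] toolz [ 0.119 -0.235 -0.965] tilt 15.3 az -63.2
```

arm_command([
  [[1.5,-0.5,4.3],0],
  [[1.5,-0.5,4.3],0],
  [[1.5,-0.5,4.3],0],
  [[1.5,-0.5,4.3],0],
  [[1.5,-0.5,4.3],0],
  [[1.5,-0.5,4.3],0],
  [[1.5,-0.5,4.3],0],
])

```text
t: 8.0
ee_pos: [372.5, -57.1, 216.3]
orientation: [2.818, 0.567, 0.177]
ft_force: [0.7, -0.2, 0.1]
width: 87.8
```

```bash
python3 -c "
from h import *
st()"
```

```text
t 8.0 p [372.5 -57.1 216.3] q [ 0.006 -0.02   2.262 -0.342  0.756 -0.157] F [ 0.7 -0.2  0.1] w 87.8
toolx [0.916 0.394 0.067] tooly [ 0.363 -0.89   0.277] toolz [ 0.169 -0.229 -0.959] tilt 16.5 az -53.6
```

arm_command([
  [[-3.7,-1.5,-0.7],0],
  [[-3.7,-1.5,-0.7],0],
  [[-3.7,-1.5,-0.7],0],
])

```text
t: 8.3
ee_pos: [246.7, -55.3, 204.6]
orientation: [2.827, 0.577, 0.132]
ft_force: [-0.5, 0.4, 0.7]
width: 87.9
```

```bash
python3 -c "
from h import *
st()"
```

```text
t 8.3 p [246.7 -55.3 204.6] q [ 0.016 -0.24   2.464 -0.324  0.805 -0.175] F [-0.5  0.4  0.7] w 87.9
toolx [0.917 0.396 0.038] tooly [ 0.373 -0.89   0.263] toolz [ 0.138 -0.227 -0.964] tilt 15.4 az -58.7
```

arm_command([
  [[-3,-1.2,-0.5],0],
  [[-3,-1.2,-0.5],0],
  [[-3,-1.2,-0.5],0],
])

```text
t: 8.6
ee_pos: [147.0, -54.6, 210.3]
orientation: [2.828, 0.577, 0.142]
ft_force: [13.6, 0.6, 4.4]
width: 87.8
```

```bash
python3 -c "
from h import *
st()"
```

```text
t 8.6 p [147.  -54.6 210.3] q [ 0.03  -0.564  2.582 -0.276  0.999 -0.237] F [13.6  0.6  4.4] w 87.8
toolx [0.917 0.397 0.045] tooly [ 0.373 -0.89   0.263] toolz [ 0.144 -0.225 -0.964] tilt 15.5 az -57.3
```

arm_command([
  [[2.9,3.3,-1.8],0],
  [[2.9,3.3,-1.8],0],
  [[2.9,3.3,-1.8],0],
  [[2.9,3.3,-1.8],0],
  [[2.9,3.3,-1.8],0],
  [[2.9,3.3,-1.8],0],
  [[2.9,3.3,-1.8],0],
])

```text
t: 9.3
ee_pos: [395.4, -150.1, 426.8]
orientation: [2.801, 0.574, 0.23]
ft_force: [-0.4, -0.4, 0.3]
width: 87.8
```

```bash
python3 -c "
from h import *
st()"
```

```text
t 9.3 p [ 395.4 -150.1  426.8] q [-0.268 -0.235  1.934 -0.183  1.18  -0.624] F [-0.4 -0.4  0.3] w 87.8
toolx [0.909 0.405 0.1  ] tooly [ 0.362 -0.884  0.295] toolz [ 0.208 -0.231 -0.95 ] tilt 18.1 az -48.1
```

arm_command([
  [[-0.9,-0.4,-0.2],0],
  [[-0.9,-0.4,-0.2],0],
  [[-0.9,-0.4,-0.2],0],
  [[-0.9,-0.4,-0.2],0],
  [[-0.9,-0.4,-0.2],0],
  [[-0.9,-0.4,-0.2],0],
  [[-0.9,-0.4,-0.2],0],
  [[-0.9,-0.4,-0.2],0],
])

```text
t: 10.1
ee_pos: [308.4, -146.2, 427.9]
orientation: [2.792, 0.573, 0.252]
ft_force: [-0.4, -0.3, -0.1]
width: 87.8
```

```bash
python3 -c "
from h import *
st()"
```

```text
t 10.1 p [ 308.4 -146.2  427.9] q [-0.345 -0.42   2.049 -0.156  1.219 -0.718] F [-0.4 -0.3 -0.1] w 87.8
toolx [0.906 0.407 0.113] tooly [ 0.359 -0.883  0.304] toolz [ 0.224 -0.235 -0.946] tilt 18.9 az -46.5
```

```bash
cat >> h.py <<'E'
def plan(target,n,turn=0,quiet=False,w=None):
    o=get_obs(); M=R.from_rotvec(o["orientation"]).as_matrix(); p=o["ee_pos"].copy(); D=(np.array(target)-p)/n; rows=[]
    for i in range(n):
        d=M.T@D/10; rows.append([[*(float(round(v,1 if abs(D).max()>15 else 2)) for v in d)],round(turn/n,1)])
        M=M@R.from_euler("z",turn/n,degrees=True).as_matrix()
    print(rows)
E
python3 - <<'E'
from h import *
plan((420,170,400),8,60)
E
```

```text
[[[2.8, -3.1, -0.3], 7.5], [[2.4, -3.4, -0.3], 7.5], [[1.9, -3.7, -0.3], 7.5], [[1.4, -3.9, -0.3], 7.5], [[0.9, -4.1, -0.3], 7.5], [[0.4, -4.2, -0.3], 7.5], [[-0.2, -4.2, -0.3], 7.5], [[-0.7, -4.1, -0.3], 7.5]]
```

arm_command([
  [[2.8,-3.1,-0.3],7.5],
  [[2.4,-3.4,-0.3],7.5],
  [[1.9,-3.7,-0.3],7.5],
  [[1.4,-3.9,-0.3],7.5],
  [[0.9,-4.1,-0.3],7.5],
  [[0.4,-4.2,-0.3],7.5],
  [[-0.2,-4.2,-0.3],7.5],
  [[-0.7,-4.1,-0.3],7.5],
])

```text
t: 10.9
ee_pos: [370.7, 110.5, 399.8]
orientation: [2.855, -0.669, 0.408]
ft_force: [0.8, -0.2, -0.2]
width: 87.8
```

```bash
python3 - <<'E'
from h import *
st();plan((260,530,330),9,45)
E
```

```text
t 10.9 p [370.7 110.5 399.8] q [ 0.513 -0.191  1.962 -0.333  1.302  1.051] F [ 0.8 -0.2 -0.2] w 87.8
toolx [ 0.861 -0.407  0.305] tooly [-0.457 -0.882  0.112] toolz [ 0.223 -0.236 -0.946] tilt 18.9 az -46.6
[[[-3.2, -3.6, -0.6], 5.0], [[-3.5, -3.3, -0.6], 5.0], [[-3.8, -3.0, -0.6], 5.0], [[-4.0, -2.7, -0.6], 5.0], [[-4.2, -2.3, -0.6], 5.0], [[-4.4, -1.9, -0.6], 5.0], [[-4.6, -1.6, -0.6], 5.0], [[-4.7, -1.1, -0.6], 5.0], [[-4.8, -0.7, -0.6], 5.0]]
```

arm_command([
  [[-3.2,-3.6,-0.6],4],
  [[-3.5,-3.3,-0.6],4],
  [[-3.8,-3.0,-0.6],4],
  [[-4.0,-2.7,-0.6],4],
  [[-4.2,-2.3,-0.6],4],
  [[-4.4,-1.9,-0.6],4],
  [[-4.6,-1.6,-0.6],4],
  [[-4.7,-1.1,-0.6],4],
  [[-4.8,-0.7,-0.6],4],
])

```text
t: 11.8
ee_pos: [231.9, 530.6, 321.8]
orientation: [2.561, -1.602, 0.49]
ft_force: [1.2, 0.0, -0.7]
width: 87.6
```

```bash
python3 - <<'E'
from h import *
st()
E
```

```text
t 11.8 p [231.9 530.6 321.8] q [ 1.289  0.344  1.551 -0.289  1.424  2.475] F [ 1.2  0.  -0.7] w 87.6
toolx [ 0.401 -0.862  0.31 ] tooly [-0.888 -0.449 -0.099] toolz [ 0.225 -0.236 -0.945] tilt 19.0 az -46.3
```

arm_command([
  [[0,0,3],8.5],
  [[0,0,3],8.5],
  [[0,0,3],8.5],
])

```text
t: 12.1
ee_pos: [325.1, 494.2, 259.9]
orientation: [2.342, -1.964, 0.326]
ft_force: [0.3, -0.1, 0.2]
width: 87.7
```

```bash
python3 - <<'E'
from h import *
st()
E
```

```text
t 12.1 p [325.1 494.2 259.9] q [ 1.07   0.389  1.609 -0.204  1.259  2.54 ] F [ 0.3 -0.1  0.2] w 87.7
toolx [ 0.162 -0.965  0.205] tooly [-0.98  -0.182 -0.084] toolz [ 0.118 -0.187 -0.975] tilt 12.8 az -57.7
```

arm_command([
  [[0,0,0],8.5],
])

```text
t: 12.2
ee_pos: [353.2, 476.7, 262.9]
orientation: [2.248, -2.071, 0.259]
ft_force: [-1.0, -0.2, -0.0]
width: 88.1
```

```bash
python3 - <<'E'
from h import *
st()
c=np.array([592,-269.5]);a=np.radians(-66)
plan((440,330,400),6,-20);plan((500,130,420),5,-40)
E
```

```text
t 12.2 p [353.2 476.7 262.9] q [ 0.993  0.385  1.602 -0.162  1.261  2.54 ] F [-1.  -0.2 -0. ] w 88.1
toolx [ 0.075 -0.982  0.174] tooly [-0.994 -0.087 -0.059] toolz [ 0.073 -0.169 -0.983] tilt 10.6 az -66.5
[[[2.9, -1.4, -1.7], -3.3], [[3.0, -1.2, -1.7], -3.3], [[3.0, -1.0, -1.7], -3.3], [[3.1, -0.8, -1.7], -3.3], [[3.1, -0.7, -1.7], -3.3], [[3.2, -0.5, -1.7], -3.3]]
[[[7.6, -2.5, -1.7], -8.0], [[7.9, -1.4, -1.7], -8.0], [[8.0, -0.3, -1.7], -8.0], [[7.9, 0.8, -1.7], -8.0], [[7.8, 1.9, -1.7], -8.0]]
```

```bash
python3 - <<'E'
from h import *
plan((480,200,380),7,-56)
E
```

```text
[[[4.3, -1.6, -0.8], -8.0], [[4.5, -0.9, -0.8], -8.0], [[4.6, -0.3, -0.8], -8.0], [[4.6, 0.3, -0.8], -8.0], [[4.5, 1.0, -0.8], -8.0], [[4.3, 1.6, -0.8], -8.0], [[4.0, 2.2, -0.8], -8.0]]
```

arm_command([
  [[4.3,-1.6,-0.8],-8.0],
  [[4.5,-0.9,-0.8],-8.0],
  [[4.6,-0.3,-0.8],-8.0],
  [[4.6,0.3,-0.8],-8.0],
  [[4.5,1.0,-0.8],-8.0],
  [[4.3,1.6,-0.8],-8.0],
  [[4.0,2.2,-0.8],-8.0],
])

```text
t: 12.9
ee_pos: [483.4, 194.3, 374.4]
orientation: [2.891, -0.753, 0.163]
ft_force: [0.6, 0.6, -0.1]
width: 88.0
```

```bash
python3 - <<'E'
from h import *
st()
plan((550,-90,360),7,-54)
E
```

```text
t 12.9 p [483.4 194.3 374.4] q [ 0.469  0.129  1.685 -0.189  1.349  1.022] F [ 0.6  0.6 -0.1] w 88.0
toolx [ 0.868 -0.476  0.143] tooly [-0.492 -0.863  0.117] toolz [ 0.067 -0.172 -0.983] tilt 10.6 az -68.6
[[[2.7, 3.0, 1.0], -7.7], [[2.3, 3.3, 1.0], -7.7], [[1.8, 3.6, 1.0], -7.7], [[1.3, 3.8, 1.0], -7.7], [[0.8, 4.0, 1.0], -7.7], [[0.3, 4.1, 1.0], -7.7], [[-0.3, 4.1, 1.0], -7.7]]
```

arm_command([
  [[2.7,3.0,1.0],-7.7],
  [[2.3,3.3,1.0],-7.7],
  [[1.8,3.6,1.0],-7.7],
  [[1.3,3.8,1.0],-7.7],
  [[0.8,4.0,1.0],-7.7],
  [[0.3,4.1,1.0],-7.7],
  [[-0.3,4.1,1.0],-7.7],
])

```text
t: 13.6
ee_pos: [554.3, -99.5, 361.5]
orientation: [2.882, 0.672, 0.05]
ft_force: [0.5, 1.0, 0.7]
width: 87.8
```

```bash
python3 - <<'E'
from h import *
st()
plan((570,-221,285),5,0)
t=get_image("top")
cv2.imwrite("pics/s1.png",t[:,:,::-1])
cv2.imwrite("pics/s1c.png",cv2.resize(t[100:230,200:330][:,:,::-1],None,fx=4.4,fy=4.4,interpolation=cv2.INTER_CUBIC))
E
```

```text
t 13.6 p [554.3 -99.5 361.5] q [-0.111  0.154  1.685 -0.171  1.215 -0.516] F [0.5 1.  0.7] w 87.8
toolx [ 0.897  0.442 -0.009] tooly [ 0.436 -0.881  0.184] toolz [ 0.074 -0.169 -0.983] tilt 10.6 az -66.4
[[[-0.8, 2.0, 1.9], 0.0], [[-0.8, 2.0, 1.9], 0.0], [[-0.8, 2.0, 1.9], 0.0], [[-0.8, 2.0, 1.9], 0.0], [[-0.8, 2.0, 1.9], 0.0]]
```

arm_command([
  [[-0.8,2.0,1.9],0.5],
  [[-0.8,2.0,1.9],0.5],
  [[-0.8,2.0,1.9],0.5],
  [[-0.8,2.0,1.9],0.5],
  [[-0.8,2.0,1.9],0.5],
  [[0,0,0],0],
])

```text
t: 14.25
ee_pos: [567.1, -236.2, 284.6]
orientation: [2.893, 0.615, 0.052]
ft_force: [0.3, -0.2, -0.4]
width: 87.3
```

```bash
python3 - <<'E'
from h import *
o,M=st()
c=np.array([592,-269.5]);a=np.radians(-66);ex=np.array([np.cos(a),np.sin(a),0]);ey=np.array([-ex[1],ex[0],0])
p=o["ee_pos"];C=np.r_[c,0]
print("cradle frame tcp",(p-C)@ex,(p-C)@ey,p[2],"toolz",M[:,2]@ex,M[:,2]@ey)
for n,(x0,y0,x1,y1) in(("top",(280,105,400,215)),("scene",(235,130,365,280))):
    im=get_image(n)[:,:,::-1]
    big=cv2.resize(im[y0:y1,x0:x1],None,fx=4,fy=4,interpolation=cv2.INTER_CUBIC)
    f=lambda P:tuple(((proj(n,P)[0]-[x0,y0]+.5)*4).astype(int).tolist())
    for s in(-1,1): cv2.circle(big,f(p+s*M[:,0]*44),4,(0,255,0),1)
    cv2.circle(big,f(p),3,(255,0,255),-1)
    cv2.imwrite(f"pics/p1_{n}.png",big)
E
```

```text
t 14.25 p [ 567.1 -236.2  284.6] q [-0.345  0.288  1.69  -0.159  1.041 -0.691] F [ 0.3 -0.2 -0.4] w 87.3
toolx [ 0.914  0.406 -0.004] tooly [ 0.4   -0.898  0.186] toolz [ 0.072 -0.171 -0.983] tilt 10.7 az -67.1
cradle frame tcp -40.52907070058178 -9.179397389818254 284.57031909090466 toolz 0.18599733250869344 -0.0037279314465912448
```

View pics/p1_top.png

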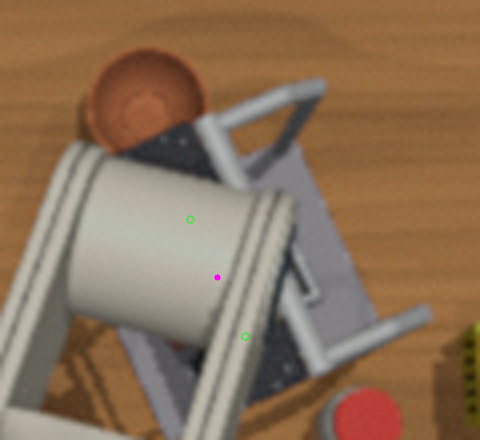

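View pics/p1_scene.png

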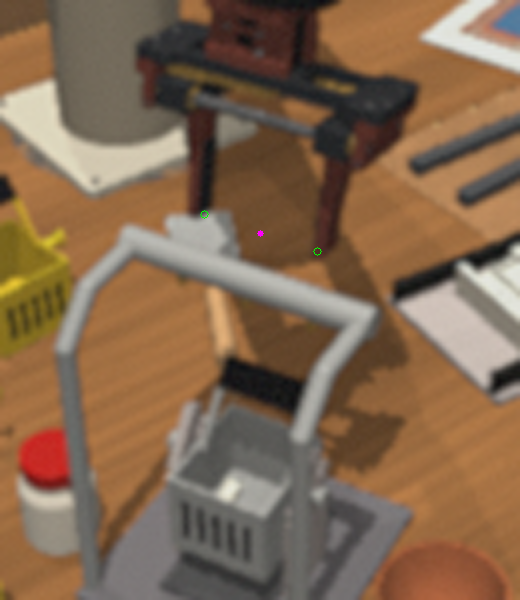

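arm_command([
  [[0.4,-0.9,-0.2],0],
  [[0.4,-0.9,-0.2],0],
  [[0,0,2.5],0],
  [[0,0,2.5],0],
  [[0,0,2.5],0],
  [[0,0,2],0],
  [[0,0,0],0],
])

```text
t: 15.05
ee_pos: [579.5, -219.7, 198.9]
orientation: [2.885, 0.628, 0.074]
ft_force: [0.5, -0.5, -0.6]
width: 87.8
```

```bash
cat >> h.py <<'E'
C=np.r_[592,-269.5,0];_a=np.radians(-66);ex=np.array([np.cos(_a),np.sin(_a),0]);ey=np.array([-ex[1],ex[0],0])
def cr():
    o,M=st();p=o["ee_pos"]
    print("cradle tcp",round((p-C)@ex,1),round((p-C)@ey,1),round(p[2],1),"toolz",(M[:,2]@ex).round(3),(M[:,2]@ey).round(3)); return o,M
def snap(tag,n="scene",box=(255,170,335,270),f=6,dots=True):
    o=get_obs();M=R.from_rotvec(o["orientation"]).as_matrix();p=o["ee_pos"]
    im=get_image(n)[:,:,::-1].copy();cv2.imwrite(f"pics/{tag}_raw.png",im);x0,y0,x1,y1=box
    big=cv2.resize(im[y0:y1,x0:x1],None,fx=f,fy=f,interpolation=cv2.INTER_CUBIC)
    if dots:
        g=lambda P:tuple(((proj(n,P)[0]-[x0,y0]+.5)*f).astype(int).tolist())
        for s in(-1,1): cv2.circle(big,g(p+s*M[:,0]*o["width"]/2),4,(0,255,0),1)
        cv2.circle(big,g(p),3,(255,0,255),-1)
    cv2.imwrite(f"pics/{tag}.png",big)
E
python3 - <<'E'
from h import *
cr(); snap("p2")
E
```

```text
t 15.05 p [ 579.5 -219.7  198.9] q [-0.313  0.389  1.762 -0.182  0.86  -0.632] F [ 0.5 -0.5 -0.6] w 87.8
toolx [0.909 0.416 0.008] tooly [ 0.407 -0.893  0.193] toolz [ 0.088 -0.172 -0.981] tilt 11.2 az -63.0
cradle tcp -50.6 8.8 198.9 toolz 0.193 0.01
```

View pics/p2.png

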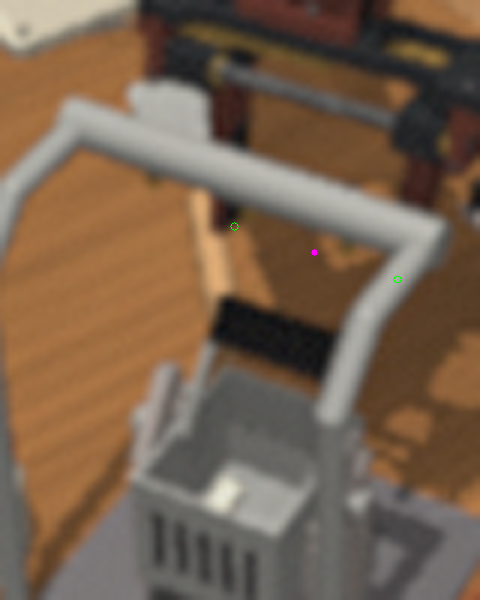

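arm_command([
  [[-0.45,0.35,0.1],0],
  [[-0.45,0.35,0.1],0],
  [[0,0,0],0],
])

```text
t: 15.4
ee_pos: [576.7, -229.4, 203.9]
orientation: [2.88, 0.631, 0.083]
ft_force: [-0.1, -0.3, -0.2]
width: 88.1
```

```bash
python3 - <<'E'
from h import *
cr()
E
```

```text
t 15.4 p [ 576.7 -229.4  203.9] q [-0.331  0.38   1.763 -0.178  0.857 -0.655] F [-0.1 -0.3 -0.2] w 88.1
toolx [0.908 0.419 0.014] tooly [ 0.408 -0.891  0.198] toolz [ 0.095 -0.174 -0.98 ] tilt 11.5 az -61.3
cradle tcp -42.9 2.4 203.9 toolz 0.198 0.016
```

arm_command([
  [[-0.1,0,1],0],
  [[-0.1,0,1],0],
  [[0,0,1],0],
  [[0,0,0],0],
])

```text
t: 15.8
ee_pos: [578.2, -236.6, 173.7]
orientation: [2.879, 0.628, 0.087]
ft_force: [0.6, 0.2, 0.2]
width: 88.1
```

```bash
python3 - <<'E'
from h import *
cr(); snap("p3")
E
```

```text
t 15.8 p [ 578.2 -236.6  173.7] q [-0.342  0.424  1.778 -0.187  0.795 -0.651] F [0.6 0.2 0.2] w 88.1
toolx [0.908 0.418 0.016] tooly [ 0.407 -0.891  0.2  ] toolz [ 0.098 -0.175 -0.98 ] tilt 11.6 az -60.8
cradle tcp -35.7 0.8 173.7 toolz 0.2 0.018
```

View pics/p3.png

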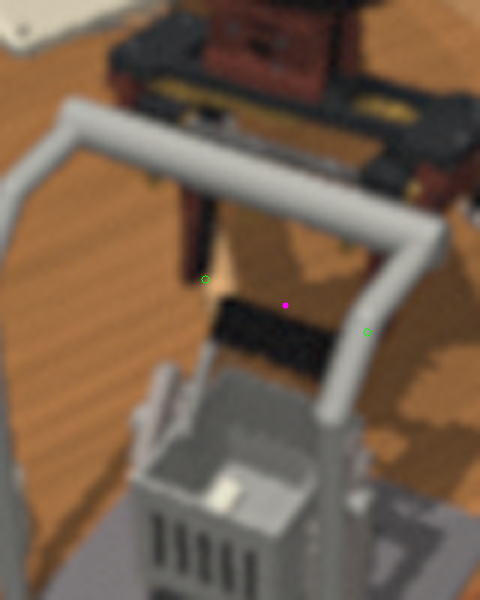

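arm_command([
  [[-0.05,-0.1,1],0],
  [[0,-0.1,1],0],
  [[0,0,1],0],
  [[0,0,0.3],0],
  [[0,0,0],0],
])

```text
t: 16.35
ee_pos: [580.5, -241.1, 137.7]
orientation: [2.879, 0.629, 0.086]
ft_force: [-0.2, -0.1, -0.1]
width: 88.0
```

```bash
python3 - <<'E'
from h import *
cr(); snap("p4")
E
```

```text
t 16.35 p [ 580.5 -241.1  137.7] q [-0.348  0.479  1.79  -0.199  0.729 -0.639] F [-0.2 -0.1 -0.1] w 88.0
toolx [0.908 0.418 0.015] tooly [ 0.407 -0.891  0.2  ] toolz [ 0.097 -0.175 -0.98 ] tilt 11.6 az -60.9
cradle tcp -30.7 1.0 137.7 toolz 0.2 0.018
```

View pics/p4.png

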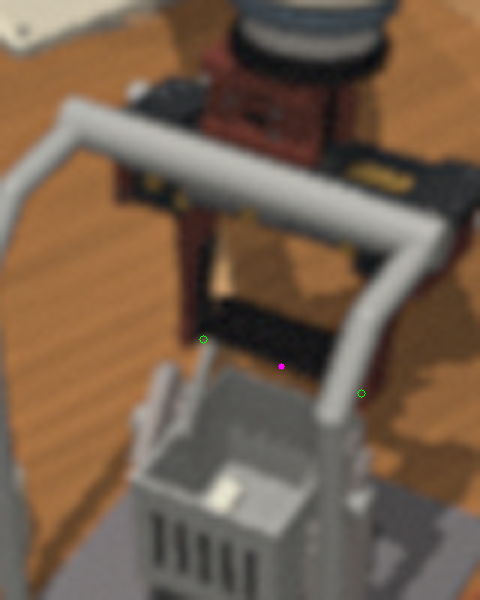

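arm_command([
  [[0,0,0],0],
  [[0,0,0],0],
], gripper=0.9)

```text
t: 16.6
ee_pos: [580.8, -241.1, 138.4]
orientation: [2.879, 0.629, 0.087]
ft_force: [0.2, 0.1, -0.1]
width: 79.5
```

```bash
python3 - <<'E'
from h import *
o,M=cr(); print((M.T@o["ft_force"]).round(1),(M.T@o["moment"]).round(2))
E
```

```text
t 16.6 p [ 580.8 -241.1  138.4] q [-0.348  0.478  1.79  -0.198  0.73  -0.639] F [ 0.2  0.1 -0.1] w 79.5
toolx [0.908 0.418 0.016] tooly [ 0.407 -0.891  0.2  ] toolz [ 0.098 -0.175 -0.98 ] tilt 11.6 az -60.8
cradle tcp -30.5 1.3 138.4 toolz 0.2 0.018
[ 0.2 -0.1  0.1] [ 0.03 -0.1  -0.  ]
```

arm_command([
  [[0,0,0],0],
], gripper=0.87)

```text
t: 16.7
ee_pos: [580.7, -241.2, 138.7]
orientation: [2.879, 0.629, 0.087]
ft_force: [-1.9, -1.5, -1.6]
width: 76.6
```

```bash
python3 - <<'E'
from h import *
o,M=cr(); print((M.T@o["ft_force"]).round(1),(M.T@o["moment"]).round(2))
E
```

```text
t 16.7 p [ 580.7 -241.2  138.7] q [-0.348  0.478  1.79  -0.199  0.73  -0.639] F [-1.9 -1.5 -1.6] w 76.6
toolx [0.908 0.418 0.016] tooly [ 0.407 -0.891  0.2  ] toolz [ 0.098 -0.176 -0.98 ] tilt 11.6 az -60.9
cradle tcp -30.5 1.2 138.7 toolz 0.2 0.018
[-2.4  0.2  1.6] [ 0.01 -0.35 -0.01]
```

arm_command([
  [[-0.06,0,0],0],
  [[0,0,0],0],
  [[0,0,0],0],
  [[0,0,0],0],
  [[0,0,0],0],
], gripper=0.7)

```text
t: 17.2
ee_pos: [580.2, -241.5, 138.8]
orientation: [2.879, 0.628, 0.088]
ft_force: [0.4, -0.4, -1.5]
width: 76.5
```

```bash
python3 - <<'E'
from h import *
o,M=cr(); print((M.T@o["ft_force"]).round(1),(M.T@o["moment"]).round(2))
snap("p5")
E
```

```text
t 17.2 p [ 580.2 -241.5  138.8] q [-0.349  0.477  1.791 -0.198  0.729 -0.64 ] F [ 0.4 -0.4 -1.5] w 76.5
toolx [0.908 0.418 0.017] tooly [ 0.407 -0.891  0.201] toolz [ 0.099 -0.176 -0.979] tilt 11.6 az -60.6
cradle tcp -30.3 0.6 138.8 toolz 0.201 0.019
[0.2 0.2 1.5] [ 0.07 -0.02  0.02]
```

View pics/p5.png

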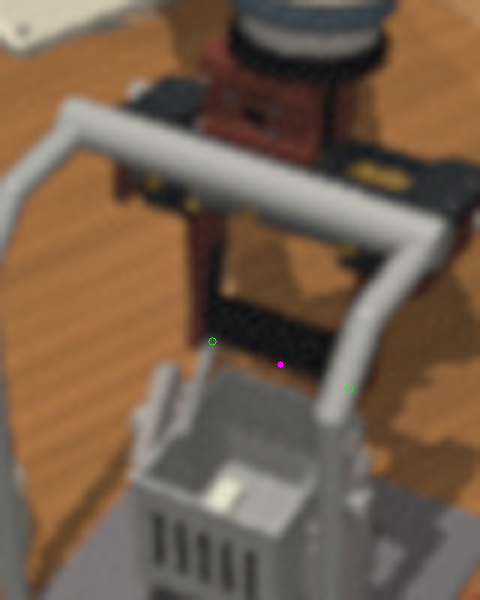

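arm_command([
  [[0,-0.2,-0.46],0],
  [[0,-0.2,-0.46],0],
])

```text
t: 17.45
ee_pos: [577.3, -236.4, 146.7]
orientation: [2.879, 0.628, 0.086]
ft_force: [0.9, -2.0, -4.1]
width: 75.7
```

```bash
cat >> h.py <<'E'
G0=np.array([-30.3,0.6,138.8]); M0=None
def lift():
    o,M=cr(); p=o["ee_pos"]; q=np.array([(p-C)@ex,(p-C)@ey,p[2]])-G0
    print("along",(q@[-.574,0,.819]).round(1),"perp(+x side)",(q@[.819,0,.574]).round(1),"lat",q[1].round(1),"Fc",(o["ft_force"]@ex).round(1),(o["ft_force"]@ey).round(1),o["ft_force"][2].round(1))
    Mg=R.from_rotvec([2.879,0.628,0.088]).as_matrix(); Rr=M@Mg.T; print("bucket tilt deg (rigid grip)",np.degrees(np.arccos(Rr[2,2])).round(1),"dir",Rr[:2,2].round(3))
E
python3 - <<'E'
from h import *
lift()
E
```

```text
t 17.45 p [ 577.3 -236.4  146.7] q [-0.342  0.46   1.796 -0.198  0.742 -0.635] F [ 0.9 -2.  -4.1] w 75.7
toolx [0.908 0.418 0.016] tooly [ 0.407 -0.891  0.2  ] toolz [ 0.098 -0.176 -0.98 ] tilt 11.6 az -60.9
cradle tcp -36.2 0.0 146.7 toolz 0.2 0.018
along 9.8 perp(+x side) -0.3 lat -0.6 Fc 2.2 0.1 -4.1
bucket tilt deg (rigid grip) 0.1 dir [0.001 0.   ]
```

arm_command([
  [[0.02,-0.2,-0.46],0],
  [[0.02,-0.2,-0.46],0],
  [[0,-0.2,-0.46],0],
  [[0,-0.2,-0.46],0],
])

```text
t: 17.85
ee_pos: [571.3, -224.3, 164.3]
orientation: [2.88, 0.628, 0.084]
ft_force: [1.1, -0.6, -4.3]
width: 75.8
```

```bash
python3 - <<'E'
from h import *
lift();snap("p6",box=(245,160,345,280),f=5)
E
```

```text
t 17.85 p [ 571.3 -224.3  164.3] q [-0.326  0.424  1.806 -0.194  0.773 -0.625] F [ 1.1 -0.6 -4.3] w 75.8
toolx [0.908 0.418 0.015] tooly [ 0.407 -0.892  0.199] toolz [ 0.096 -0.175 -0.98 ] tilt 11.5 az -61.2
cradle tcp -49.7 -0.5 164.3 toolz 0.199 0.017
along 32.0 perp(+x side) -1.2 lat -1.1 Fc 1.0 0.8 -4.3
bucket tilt deg (rigid grip) 0.1 dir [ 0.003 -0.001]
```

View pics/p6.png

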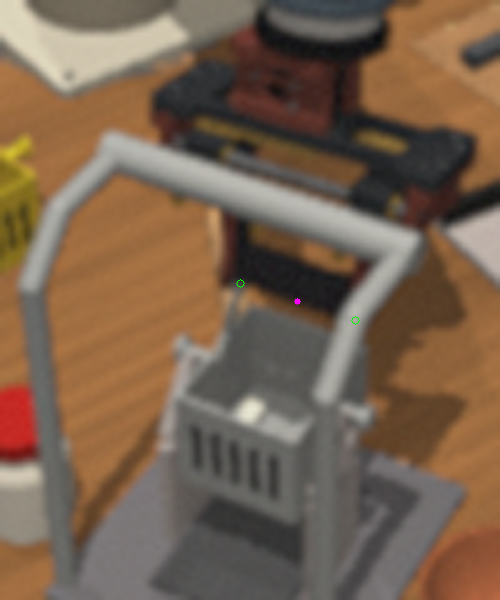

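arm_command([
  [[0.05,-0.18,-0.48],0],
  [[0.02,-0.18,-0.48],0],
  [[0,-0.2,-0.5],0],
  [[0,-0.3,-0.7],0],
  [[0,-0.4,-0.9],0],
  [[0,-0.4,-1],0],
  [[0,-0.5,-1],0],
])

```text
t: 18.6
ee_pos: [556.3, -193.0, 212.8]
orientation: [2.882, 0.628, 0.082]
ft_force: [0.4, 0.1, -3.8]
width: 75.9
```

```bash
python3 - <<'E'
from h import *
lift();snap("p7",box=(235,130,365,280),f=4)
E
```

```text
t 18.6 p [ 556.3 -193.   212.8] q [-0.28   0.327  1.82  -0.187  0.863 -0.597] F [ 0.4  0.1 -3.8] w 75.9
toolx [0.909 0.417 0.013] tooly [ 0.407 -0.892  0.197] toolz [ 0.094 -0.174 -0.98 ] tilt 11.4 az -61.5
cradle tcp -84.4 -1.5 212.8 toolz 0.197 0.015
along 91.7 perp(+x side) -1.8 lat -2.1 Fc 0.0 0.4 -3.8
bucket tilt deg (rigid grip) 0.3 dir [ 0.005 -0.002]
```

View pics/p7.png

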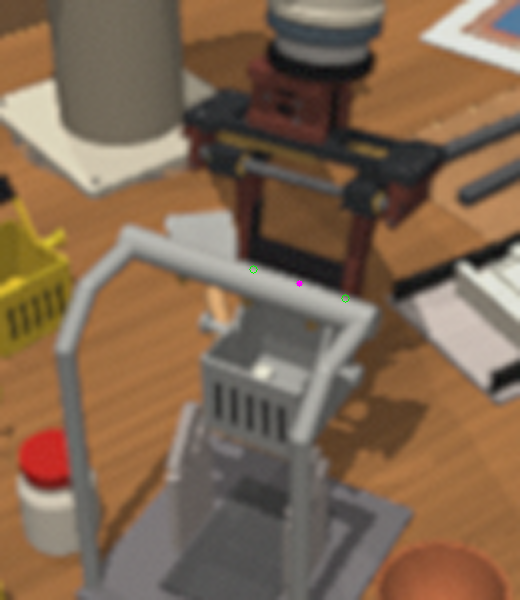

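```bash
python3 - <<'E'
import cv2,numpy as np
t=cv2.imread("pics/top0.png")
c=t[160:235,160:260].astype(float); c=np.clip((c-120)*2.1,0,255).astype(np.uint8)
cv2.imwrite("pics/c6.png",cv2.resize(c,None,fx=8,fy=8,interpolation=cv2.INTER_CUBIC))
s=cv2.imread("pics/scene0.png")
c=s[160:230,325:455].astype(float); c=np.clip((c-100)*1.8,0,255).astype(np.uint8)
cv2.imwrite("pics/c7.png",cv2.resize(c,None,fx=6,fy=6,interpolation=cv2.INTER_CUBIC))
E
```

```text
(no output)
```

View pics/c6.png

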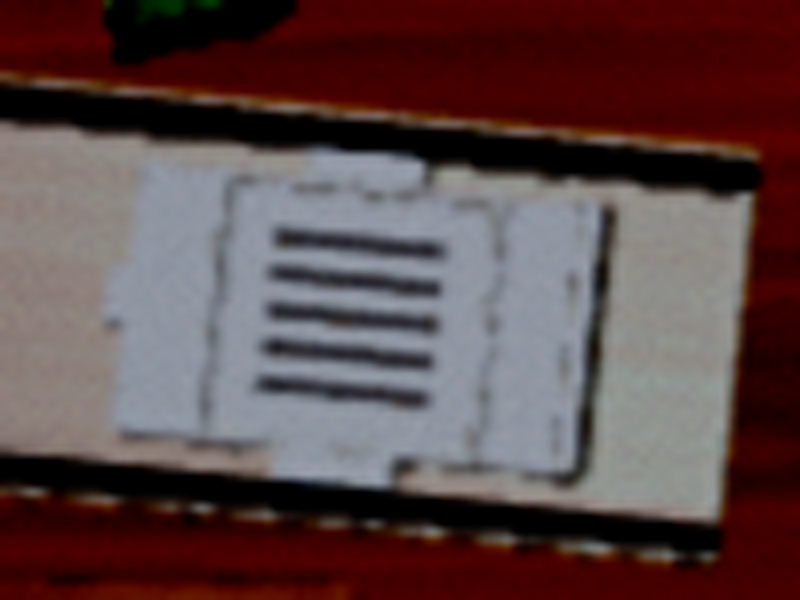

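View pics/c7.png

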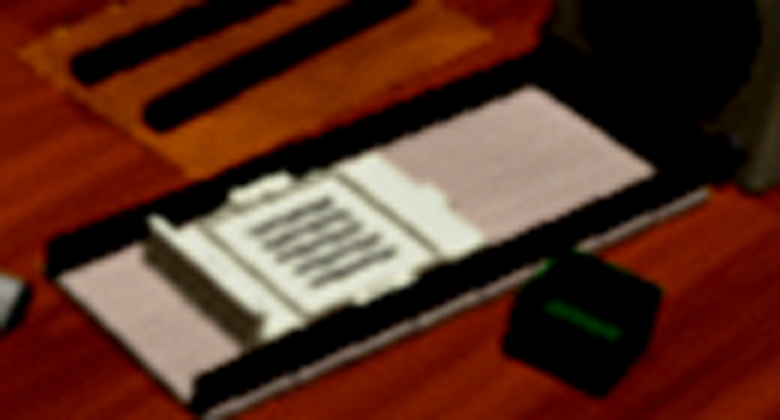

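```bash
python3 - <<'E'
from h import *
np.set_printoptions(precision=1,suppress=True)
f=lambda L:(np.array(L)+.5)/8-.5+np.array([160,160])
B=onz("top",f([(235,180),(495,205),(475,468),(205,440)]),21);print("border",B,B.mean(0),np.linalg.norm(np.roll(B,-1,0)-B,axis=1))
Gc=onz("top",f([(275,238),(443,250),(425,400),(260,384)]),18);print("grille",Gc.mean(0))
D=onz("top",f([(140,165),(115,435)]),18);W=onz("top",f([(603,205),(577,475)]),42);N=onz("top",f([(107,295)]),18)
print("front",D,D.mean(0),"wall",W,W.mean(0),"nose",N)
Rl=onz("top",f([(0,85),(757,160),(720,535),(0,472)]),38);print("rails",Rl)
Fe=onz("top",f([(752,193),(722,522)]),8);print("floor end",Fe,Fe.mean(0))
dd=lambda a,b:np.degrees(np.arctan2(*(a-b)[[1,0]]))
print("yaw of +y dir",dd(Rl[0],Rl[1]),dd(Rl[3],Rl[2]),dd(D.mean(0),W.mean(0)),dd(B[[0,3]].mean(0),B[[1,2]].mean(0)), "perp", dd(W[0],W[1])+90,dd(D[0],D[1])+90,dd(Fe[0],Fe[1])+90)
# scene check
g=lambda L:(np.array(L)+.5)/6-.5+np.array([325,160])
S=onz("scene",g([(205,215),(345,180),(440,250),(305,320)]),21);print("scene border",S,S.mean(0))
S=onz("scene",g([(322,198),(250,228),(315,285),(398,252)]),18);print("scene grille",S.mean(0))
E
```

```text
border [[576.4 215.1  21. ]
 [565.  109.8  21. ]
 [458.3 118.   21. ]
 [470.9 226.9  21. ]] [517.7 167.4  21. ] [105.9 107.1 109.6 106.1]
grille [519.9 168.7  18. ]
front [[583.3 254.3  18. ]
 [473.5 263.9  18. ]] [528.4 259.1  18. ] wall [[562.6  63.3  42. ]
 [454.5  74.   42. ]] [508.5  68.6  42. ] nose [[530.4 267.4  18. ]]
rails [[614.  305.5  38. ]
 [580.4   1.9  38. ]
 [429.9  17.5  38. ]
 [458.5 304.5  38. ]]
floor end [[570.1   6.6   8. ]
 [435.4  19.6   8. ]] [502.7  13.1   8. ]
yaw of +y dir 83.68590964978063 84.29646405222003 84.04230057847569 83.6092050986991 perp 84.33194542426307 84.98374326084813 84.48054848732056
scene border [[459.8 126.4  21. ]
 [489.  225.2  21. ]
 [576.3 218.3  21. ]
 [571.4 101.6  21. ]] [524.1 167.9  21. ]
scene grille [521.  169.4  18. ]
```

```bash
cat >> h.py <<'E'
Mg=R.from_rotvec([2.879,0.628,0.088]).as_matrix()
vg=30.3*ex-0.6*ey+np.array([0,0,-63.8])
DK=np.array([519.5,168.3,18]);uy=np.array([.101,.995,0]);ux=np.array([.995,-.101,0])
def buck():
    o,M=st();Rr=M@Mg.T;b=o["ee_pos"]+Rr@vg; u=Rr[:,2]; xb=Rr@ex
    d=b-DK; print("bucket in deck: x %.1f y %.1f z %.1f"%(d@ux,d@uy,d[2]),"tilt",np.degrees(np.arccos(u[2])).round(1),"up",u.round(3),"yaw of x",np.degrees(np.arctan2(xb[1],xb[0])).round(1))
    k=[Rr@(sx*45*ex+sy*40*ey-35*np.array([0,0,1]))+b for sx in(-1,1) for sy in(-1,1)]; print("corners z",[round(q[2],1) for q in k],"Fw",o["ft_force"].round(1))
    return o,M,b
E
python3 - <<'E'
from h import *
buck();plan((528,190,215),18,26)
E
```

```text
t 18.65 p [ 556.6 -192.4  214.3] q [-0.279  0.325  1.82  -0.186  0.864 -0.597] F [-0.5  0.6 -2.8] w 76.1
toolx [0.908 0.418 0.015] tooly [ 0.407 -0.892  0.198] toolz [ 0.096 -0.174 -0.98 ] tilt 11.4 az -61.1
bucket in deck: x 87.7 y -381.6 z 132.5 tilt 0.2 up [ 0.003 -0.002  1.   ] yaw of x -66.0
corners z [np.float64(115.7), np.float64(115.5), np.float64(115.4), np.float64(115.3)] Fw [-0.5  0.6 -2.8]
[[[0.7, -2.0, -0.4], 1.4], [[0.7, -2.0, -0.4], 1.4], [[0.6, -2.0, -0.4], 1.4], [[0.6, -2.0, -0.4], 1.4], [[0.5, -2.0, -0.4], 1.4], [[0.5, -2.0, -0.4], 1.4], [[0.4, -2.0, -0.4], 1.4], [[0.4, -2.1, -0.4], 1.4], [[0.3, -2.1, -0.4], 1.4], [[0.3, -2.1, -0.4], 1.4], [[0.2, -2.1, -0.4], 1.4], [[0.2, -2.1, -0.4], 1.4], [[0.1, -2.1, -0.4], 1.4], [[0.1, -2.1, -0.4], 1.4], [[0.0, -2.1, -0.4], 1.4], [[-0.0, -2.1, -0.4], 1.4], [[-0.1, -2.1, -0.4], 1.4], [[-0.1, -2.1, -0.4], 1.4]]
```

arm_command([
  [[0.3,-0.8,-0.2],0.7],
  [[0.5,-1.5,-0.3],1.4],
  [[0.6,-2.0,-0.4],1.4],
  [[0.6,-2.0,-0.4],1.4],
  [[0.5,-2.0,-0.4],1.4],
  [[0.5,-2.0,-0.4],1.4],
  [[0.4,-2.0,-0.4],1.4],
  [[0.4,-2.1,-0.4],1.4],
  [[0.3,-2.1,-0.4],1.4],
])

```text
t: 19.55
ee_pos: [539.4, -11.5, 217.0]
orientation: [2.939, 0.302, 0.12]
ft_force: [0.5, 0.5, -4.2]
width: 75.8
```

```bash
python3 - <<'E'
from h import *
buck();plan((528,190,215),10,15)
E
```

```text
t 19.55 p [539.4 -11.5 217. ] q [ 0.06   0.271  1.89  -0.231  0.903 -0.008] F [ 0.5  0.5 -4.2] w 75.8
toolx [0.976 0.209 0.061] tooly [ 0.194 -0.962  0.191] toolz [ 0.099 -0.174 -0.98 ] tilt 11.6 az -60.5
bucket in deck: x 48.9 y -204.5 z 134.9 tilt 2.6 up [-0.042 -0.019  0.999] yaw of x -78.6
corners z [np.float64(116.6), np.float64(120.2), np.float64(115.7), np.float64(119.3)] Fw [ 0.5  0.5 -4.2]
[[[0.3, -2.0, -0.3], 1.5], [[0.3, -2.0, -0.3], 1.5], [[0.2, -2.0, -0.3], 1.5], [[0.2, -2.0, -0.3], 1.5], [[0.1, -2.0, -0.3], 1.5], [[0.0, -2.0, -0.3], 1.5], [[-0.0, -2.0, -0.3], 1.5], [[-0.1, -2.0, -0.3], 1.5], [[-0.1, -2.0, -0.3], 1.5], [[-0.2, -2.0, -0.3], 1.5]]
```

arm_command([
  [[0.3,-2.0,-0.3],1.3],
  [[0.3,-2.0,-0.3],1.3],
  [[0.2,-2.0,-0.3],1.3],
  [[0.2,-2.0,-0.3],1.3],
  [[0.1,-2.0,-0.3],1.3],
  [[0.0,-2.0,-0.3],1.3],
  [[0,-2.0,-0.3],1.3],
  [[-0.1,-1.8,-0.3],1.3],
  [[-0.1,-1.2,-0.2],1.3],
  [[0,-0.5,0],1],
  [[0,0,0],0],
])

```text
t: 20.65
ee_pos: [524.6, 181.2, 210.2]
orientation: [2.967, -0.043, 0.157]
ft_force: [0.3, -0.1, -4.1]
width: 76.3
```

```bash
python3 - <<'E'
from h import *
buck()
snap("q1",box=(310,100,470,250),f=4)
E
```

```text
t 20.65 p [524.6 181.2 210.2] q [ 0.421  0.331  1.822 -0.24   0.978  0.584] F [ 0.3 -0.1 -4.1] w 76.3
toolx [ 0.994 -0.02   0.107] tooly [-0.038 -0.985  0.167] toolz [ 0.102 -0.17  -0.98 ] tilt 11.5 az -59.0
bucket in deck: x 10.9 y -14.4 z 127.6 tilt 5.5 up [-0.091 -0.031  0.995] yaw of x -91.7
corners z [np.float64(108.7), np.float64(115.9), np.float64(105.7), np.float64(112.9)] Fw [ 0.3 -0.1 -4.1]
```

View pics/q1.png

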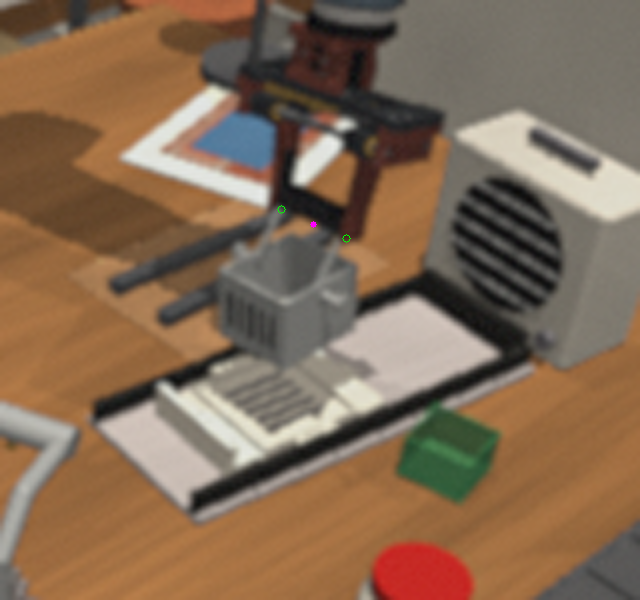

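```bash
python3 - <<'E'
from h import *
o,M,b=buck();p=o["ee_pos"];plan(p+[-12.6,14.3,-60],6,2)
E
```

```text
t 20.7 p [524.5 180.7 210.2] q [ 0.421  0.331  1.822 -0.24   0.978  0.583] F [-0.1  0.5 -5.3] w 75.8
toolx [ 0.994 -0.02   0.107] tooly [-0.038 -0.985  0.167] toolz [ 0.102 -0.17  -0.98 ] tilt 11.5 az -59.1
bucket in deck: x 10.9 y -14.8 z 127.7 tilt 5.5 up [-0.091 -0.031  0.995] yaw of x -91.6
corners z [np.float64(108.7), np.float64(115.9), np.float64(105.7), np.float64(112.9)] Fw [-0.1  0.5 -5.3]
[[[-0.32, -0.39, 0.92], 0.3], [[-0.32, -0.39, 0.92], 0.3], [[-0.33, -0.39, 0.92], 0.3], [[-0.33, -0.39, 0.92], 0.3], [[-0.33, -0.39, 0.92], 0.3], [[-0.33, -0.38, 0.92], 0.3]]
```

arm_command([
  [[-0.33,-0.4,0.92],0],
  [[-0.33,-0.4,0.92],0],
  [[-0.33,-0.4,0.92],0],
  [[-0.33,-0.4,0.92],0],
  [[-0.33,-0.4,0.92],0],
  [[-0.33,-0.4,0.92],0],
  [[0,0,0],0],
])

```text
t: 21.4
ee_pos: [509.3, 193.9, 143.4]
orientation: [2.966, -0.046, 0.153]
ft_force: [-0.5, -0.8, -4.2]
width: 76.1
```

```bash
python3 - <<'E'
from h import *
o,M,b=buck();p=o["ee_pos"];d=b-DK
t=-(d@ux+3)*ux-(d@uy+1)*uy+np.array([0,0,-16]);print(t);plan(p+t,4)
snap("q2",box=(330,120,450,240),f=5)
E
```

```text
t 21.4 p [509.3 193.9 143.4] q [ 0.455  0.417  1.882 -0.268  0.847  0.664] F [-0.5 -0.8 -4.2] w 76.1
toolx [ 0.994 -0.022  0.105] tooly [-0.039 -0.985  0.169] toolz [ 0.099 -0.172 -0.98 ] tilt 11.5 az -60.0
bucket in deck: x -5.8 y -3.4 z 60.8 tilt 5.3 up [-0.088 -0.029  0.996] yaw of x -91.8
corners z [np.float64(41.9), np.float64(48.9), np.float64(39.1), np.float64(46.0)] Fw [-0.5 -0.8 -4.2]
[  2.98614039   2.11161001 -16.        ]
[[[0.03, -0.12, 0.39], 0.0], [[0.03, -0.12, 0.39], 0.0], [[0.03, -0.12, 0.39], 0.0], [[0.03, -0.12, 0.39], 0.0]]
```

View pics/q2.png

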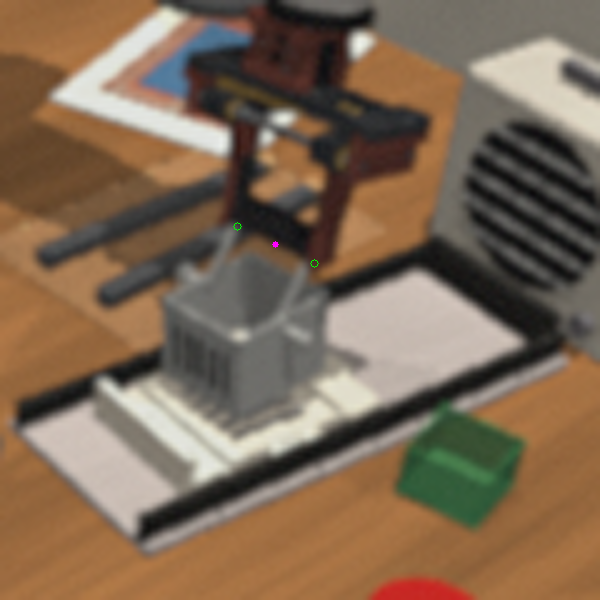

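arm_command([
  [[0.03,-0.1,0.35],0],
  [[0.03,-0.1,0.35],0],
  [[0.03,-0.1,0.35],0],
  [[0.03,-0.1,0.3],0],
  [[0,0,0],0],
])

```text
t: 21.95
ee_pos: [514.3, 196.1, 130.5]
orientation: [2.967, -0.046, 0.158]
ft_force: [1.2, 0.0, -4.5]
width: 76.1
```

```bash
python3 - <<'E'
from h import *
o,M,b=buck();p=o["ee_pos"];d=b-DK
t=-(d@ux+3)*ux-(d@uy+1)*uy+np.array([0,0,-6]);print(t);plan(p+t,3)
# where the real camera sees it: top view
im=get_image("top")[:,:,::-1];cv2.imwrite("pics/q3.png",cv2.resize(im[140:240,150:265],None,fx=5,fy=5,interpolation=cv2.INTER_CUBIC))
E
```

```text
t 21.95 p [514.3 196.1 130.5] q [ 0.455  0.442  1.879 -0.275  0.821  0.674] F [ 1.2  0.  -4.5] w 76.1
toolx [ 0.994 -0.022  0.108] tooly [-0.04  -0.985  0.167] toolz [ 0.103 -0.171 -0.98 ] tilt 11.5 az -58.9
bucket in deck: x -0.7 y -0.5 z 47.9 tilt 5.6 up [-0.092 -0.031  0.995] yaw of x -91.8
corners z [np.float64(28.9), np.float64(36.2), np.float64(25.9), np.float64(33.2)] Fw [ 1.2  0.  -4.5]
[-2.28583018 -0.22709635 -6.        ]
[[[-0.1, -0.02, 0.19], 0.0], [[-0.1, -0.02, 0.19], 0.0], [[-0.1, -0.02, 0.19], 0.0]]
```

View pics/q3.png

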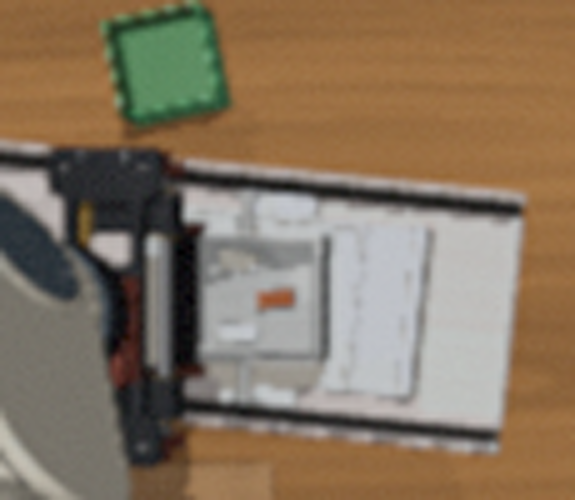

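arm_command([
  [[-0.1,-0.02,0.2],0],
  [[-0.1,-0.02,0.2],0],
  [[-0.05,-0.02,0.2],0],
  [[0,0,0],0],
])

```text
t: 22.4
ee_pos: [512.9, 196.0, 124.6]
orientation: [2.968, -0.046, 0.161]
ft_force: [-0.3, -0.0, -2.0]
width: 75.7
```

```bash
python3 - <<'E'
from h import *
buck()
E
```

```text
t 22.4 p [512.9 196.  124.6] q [ 0.455  0.449  1.886 -0.279  0.806  0.68 ] F [-0.3 -0.  -2. ] w 75.7
toolx [ 0.994 -0.022  0.11 ] tooly [-0.04  -0.985  0.167] toolz [ 0.105 -0.17  -0.98 ] tilt 11.5 az -58.4
bucket in deck: x -2.1 y -0.8 z 42.0 tilt 5.7 up [-0.094 -0.031  0.995] yaw of x -91.8
corners z [np.float64(23.0), np.float64(30.4), np.float64(19.9), np.float64(27.3)] Fw [-0.3 -0.  -2. ]
```

arm_command([
  [[0,0,0.15],0],
  [[0,0,0.15],0],
  [[0,0,0.1],0],
])

```text
t: 22.7
ee_pos: [514.2, 197.0, 122.6]
orientation: [2.97, -0.049, 0.164]
ft_force: [-2.8, 2.9, 5.3]
width: 76.0
```

```bash
python3 - <<'E'
from h import *
buck()
E
```

```text
t 22.7 p [514.2 197.  122.6] q [ 0.455  0.453  1.885 -0.278  0.8    0.683] F [-2.8  2.9  5.3] w 76.0
toolx [ 0.993 -0.024  0.112] tooly [-0.042 -0.986  0.164] toolz [ 0.107 -0.167 -0.98 ] tilt 11.4 az -57.5
bucket in deck: x -0.8 y 0.6 z 39.9 tilt 5.9 up [-0.096 -0.034  0.995] yaw of x -91.8
corners z [np.float64(21.0), np.float64(28.6), np.float64(17.6), np.float64(25.2)] Fw [-2.8  2.9  5.3]
```

arm_command([
  [[0,0,0],0],
  [[0,0,0],0],
], gripper=0.868)

```text
t: 22.9
ee_pos: [514.1, 196.8, 122.9]
orientation: [2.969, -0.049, 0.164]
ft_force: [-0.4, 0.1, -1.3]
width: 76.0
```

```bash
python3 - <<'E'
from h import *
buck()
E
```

```text
t 22.9 p [514.1 196.8 122.9] q [ 0.455  0.453  1.885 -0.279  0.801  0.683] F [-0.4  0.1 -1.3] w 76.0
toolx [ 0.993 -0.023  0.112] tooly [-0.042 -0.986  0.164] toolz [ 0.106 -0.168 -0.98 ] tilt 11.5 az -57.6
bucket in deck: x -0.9 y 0.3 z 40.3 tilt 5.8 up [-0.096 -0.033  0.995] yaw of x -91.8
corners z [np.float64(21.3), np.float64(28.9), np.float64(18.0), np.float64(25.6)] Fw [-0.4  0.1 -1.3]
```

arm_command([
  [[0,0,0],0],
  [[0,0,0],0],
], gripper=0.872)

```text
t: 23.1
ee_pos: [514.7, 196.8, 123.0]
orientation: [2.97, -0.048, 0.166]
ft_force: [0.6, 0.2, -1.7]
width: 76.5
```

arm_command([
  [[0,0,0],0],
  [[0,0,0],0],
], gripper=0.877)

```text
t: 23.3
ee_pos: [515.6, 196.9, 123.2]
orientation: [2.97, -0.047, 0.168]
ft_force: [0.9, 0.1, 0.4]
width: 77.0
```

arm_command([
  [[0,0,0],0],
  [[0,0,0],0],
], gripper=0.882)

```text
t: 23.5
ee_pos: [516.0, 196.9, 123.4]
orientation: [2.97, -0.048, 0.169]
ft_force: [0.7, 0.4, -0.6]
width: 77.7
```

arm_command([
  [[0,0,0],0],
  [[0,0,0],0],
], gripper=0.887)

```text
t: 23.7
ee_pos: [516.1, 196.8, 123.4]
orientation: [2.97, -0.047, 0.17]
ft_force: [0.3, 0.3, -0.2]
width: 77.7
```

```bash
python3 - <<'E'
from h import *
buck()
snap("q4",box=(330,120,450,240),f=5)
E
```

```text
t 23.7 p [516.1 196.8 123.4] q [ 0.454  0.453  1.884 -0.281  0.799  0.683] F [ 0.3  0.3 -0.2] w 77.7
toolx [ 0.993 -0.022  0.116] tooly [-0.041 -0.986  0.164] toolz [ 0.11  -0.167 -0.98 ] tilt 11.6 az -56.6
bucket in deck: x 1.4 y 0.6 z 40.8 tilt 6.1 up [-0.1   -0.034  0.994] yaw of x -91.7
corners z [np.float64(21.7), np.float64(29.6), np.float64(18.4), np.float64(26.3)] Fw [ 0.3  0.3 -0.2]
```

View pics/q4.png

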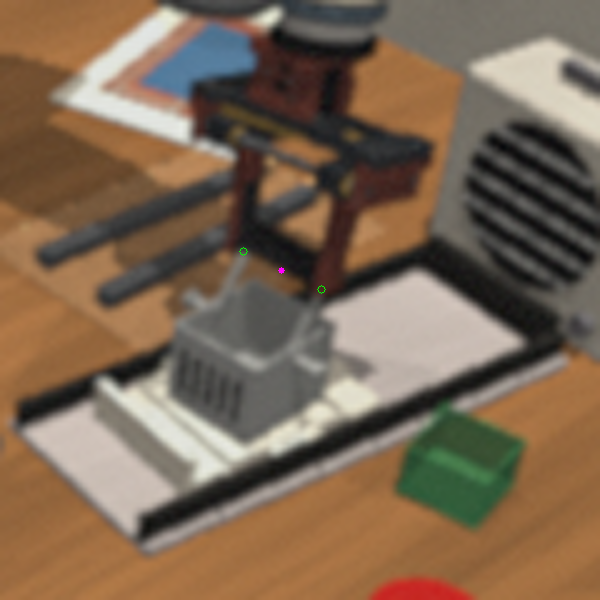

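arm_command([
  [[0,0,0],0],
  [[0,0,0],0],
  [[0,0,0],0],
  [[0,0,0],0],
], gripper=1.0)

```text
t: 24.15
ee_pos: [515.6, 196.7, 123.3]
orientation: [2.97, -0.048, 0.168]
ft_force: [-0.3, 0.6, -0.4]
width: 87.7
```

```bash
python3 - <<'E'
from h import *
buck()
snap("q5",box=(330,120,450,240),f=5)
E
```

```text
t 24.15 p [515.6 196.7 123.3] q [ 0.455  0.453  1.884 -0.281  0.799  0.683] F [-0.3  0.6 -0.4] w 87.7
toolx [ 0.993 -0.022  0.115] tooly [-0.041 -0.986  0.164] toolz [ 0.11  -0.168 -0.98 ] tilt 11.6 az -56.8
bucket in deck: x 0.9 y 0.4 z 40.7 tilt 6.0 up [-0.099 -0.034  0.995] yaw of x -91.8
corners z [np.float64(21.6), np.float64(29.5), np.float64(18.3), np.float64(26.1)] Fw [-0.3  0.6 -0.4]
```

View pics/q5.png

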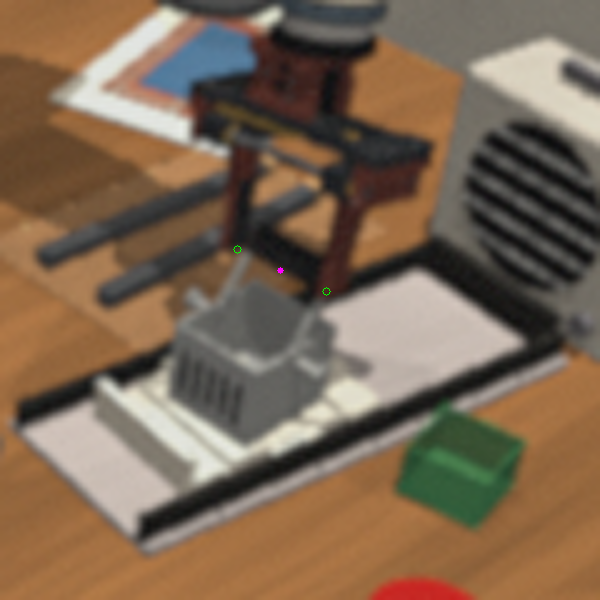

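arm_command([
  [[0,0,-0.5],0],
  [[0,0,-1],0],
  [[0,0,-1],0],
])

```text
t: 24.5
ee_pos: [511.9, 200.6, 148.3]
orientation: [2.968, -0.048, 0.164]
ft_force: [-0.3, 0.9, -0.6]
width: 87.7
```

```bash
python3 - <<'E'
from h import *
st()
E
```

```text
t 24.5 p [511.9 200.6 148.3] q [ 0.464  0.413  1.873 -0.267  0.853  0.672] F [-0.3  0.9 -0.6] w 87.7
toolx [ 0.993 -0.022  0.112] tooly [-0.041 -0.985  0.165] toolz [ 0.107 -0.169 -0.98 ] tilt 11.5 az -57.6
```

arm_command([
  [[0,0,-1.5],0],
  [[0,0,-2.5],0],
  [[0,0,-4],0],
  [[0,0,-4],0],
  [[0,0,-4],0],
  [[0,0,0],0],
])

```text
t: 25.1
ee_pos: [493.6, 229.8, 317.7]
orientation: [2.972, -0.047, 0.17]
ft_force: [0.3, -0.9, 0.3]
width: 88.2
```

```bash
python3 - <<'E'
from h import *
st()
snap("q6",box=(330,120,450,240),f=5)
im=get_image("top")[:,:,::-1];cv2.imwrite("pics/q7.png",cv2.resize(im[140:240,150:265],None,fx=5,fy=5,interpolation=cv2.INTER_CUBIC))
E
```

```text
t 25.1 p [493.6 229.8 317.7] q [ 0.527  0.2    1.731 -0.214  1.206  0.635] F [ 0.3 -0.9  0.3] w 88.2
toolx [ 0.993 -0.022  0.116] tooly [-0.041 -0.986  0.162] toolz [ 0.111 -0.165 -0.98 ] tilt 11.5 az -56.1
```

View pics/q6.png

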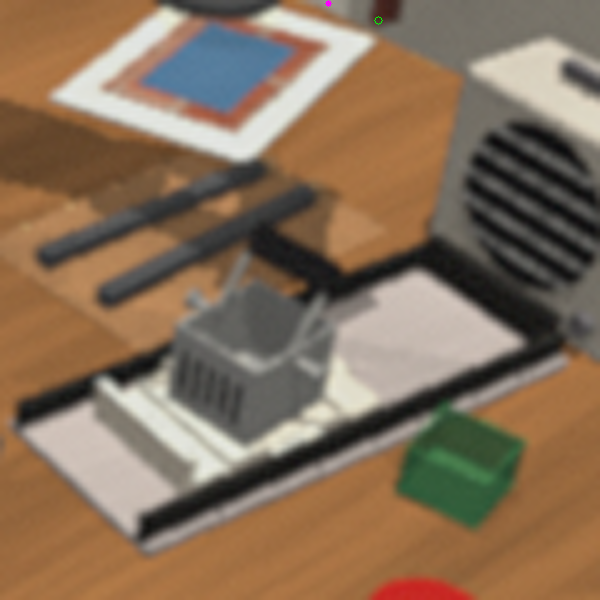

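View pics/q7.png

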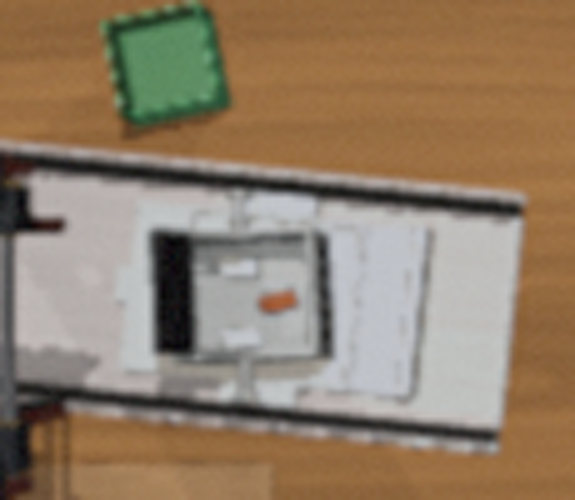

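```bash
python3 - <<'E'
from h import *
f=lambda L:(np.array(L)+.5)/5-.5+np.array([150,140])
P=onz("top",f([(240,205),(247,395)]),76).round(1);print(P,P.mean(0),np.linalg.norm(P[0]-P[1]))
H=onz("top",f([(171,293)]),131.5)
xb=-uy
m=P.mean(0)+1.5*np.array([-.03,-1,0]); d=m-DK;print("bc est",d@ux,d@uy)
h=H[0]+33*np.array([-.03,-1,0]);d=h-DK;print("from handle",d@ux,d@uy)
Rm=onz("top",f([(329,234),(329,357)]),88);d=Rm.mean(0)+45*np.array([.03,1,0])-DK;print("from rim",d@ux,d@uy)
# push wall now
W=onz("top",f([(432,228),(412,398)]),42);print("wall",W.round(1),W.mean(0).round(1))
E
```

```text
[[575.1 175.8  76. ]
 [455.9 171.2  76. ]] [515.5 173.5  76. ] 119.28872536832645
bc est -4.398474999999958 3.272954999999993
from handle -4.512705832833603 4.019116780103441
from rim -0.8240798872228093 -5.296830107313266
wall [[562.5  59.9  42. ]
 [453.6  73.   42. ]] [508.   66.4  42. ]
```

```bash
python3 - <<'E'
from h import *
plan((503,25,220),6,4.5)
E
```

```text
[[[0.1, 3.1, 2.1], 0.8], [[0.1, 3.1, 2.1], 0.8], [[0.2, 3.1, 2.1], 0.8], [[0.2, 3.1, 2.1], 0.8], [[0.3, 3.1, 2.1], 0.8], [[0.3, 3.1, 2.1], 0.8]]
```

arm_command([
  [[0.1,3.1,1],0.8],
  [[0.1,3.1,1.5],0.8],
  [[0.2,3.2,2.0],0.8],
  [[0.2,3.2,2.3],0.8],
  [[0.3,3.2,2.8],0.8],
  [[0.3,3.1,3],0.8],
  [[0,0,0],0],
], gripper=0)

```text
t: 25.9
ee_pos: [495.9, 12.4, 210.4]
orientation: [2.967, -0.17, 0.152]
ft_force: [-0.6, 0.5, 0.6]
width: 35.4
```

```bash
python3 - <<'E'
from h import *
o,M=st();plan((505,32,60),6,0)
E
```

```text
t 25.9 p [495.9  12.4 210.4] q [ 0.113  0.223  1.975 -0.234  0.884  0.371] F [-0.6  0.5  0.6] w 35.4
toolx [ 0.988 -0.104  0.111] tooly [-0.121 -0.98   0.158] toolz [ 0.092 -0.17  -0.981] tilt 11.1 az -61.6
[[[-0.2, -0.7, 2.4], 0.0], [[-0.2, -0.7, 2.4], 0.0], [[-0.2, -0.7, 2.4], 0.0], [[-0.2, -0.7, 2.4], 0.0], [[-0.2, -0.7, 2.4], 0.0], [[-0.2, -0.7, 2.4], 0.0]]
```

arm_command([
  [[-0.1,-0.7,2.4],0],
  [[-0.1,-0.7,2.4],0],
  [[-0.1,-0.7,2.4],0],
  [[-0.1,-0.7,2.4],0],
  [[-0.1,-0.7,2.4],0],
  [[-0.1,-0.7,2.4],0],
  [[0,0,0],0],
])

```text
t: 26.6
ee_pos: [503.7, 30.4, 52.6]
orientation: [2.967, -0.174, 0.138]
ft_force: [-0.4, 0.3, 0.1]
width: 0.6
```

```bash
cat >> h.py <<'E'
def pu():
    o,M=st();d=o["ee_pos"]-DK;print("tcp rel deck0: lateral %.1f along %.1f z %.1f"%(d@ux,d@uy,o["ee_pos"][2]),"toolz lat %.3f along %.3f"%(M[:,2]@ux,M[:,2]@uy),"F along %.1f lat %.1f"%(o["ft_force"]@uy,o["ft_force"]@ux),"yawx",np.degrees(np.arctan2(M[1,0],M[0,0])).round(1)); return o,M
E
python3 - <<'E'
from h import *
pu();plan((507,38,22),4,0)
E
```

```text
t 26.6 p [503.7  30.4  52.6] q [ 0.147  0.517  2.031 -0.344  0.563  0.554] F [-0.4  0.3  0.1] w 0.6
toolx [ 0.989 -0.108  0.101] tooly [-0.123 -0.979  0.159] toolz [ 0.082 -0.17  -0.982] tilt 10.9 az -64.2
tcp rel deck0: lateral -1.8 along -138.9 z 52.6 toolz lat 0.099 along -0.161 F along 0.2 lat -0.5 yawx -6.2
[[[-0.02, -0.32, 0.73], 0.0], [[-0.02, -0.32, 0.73], 0.0], [[-0.02, -0.32, 0.73], 0.0], [[-0.02, -0.32, 0.73], 0.0]]
```

arm_command([
  [[0.05,-0.2,0.7],0],
  [[0.05,-0.2,0.7],0],
  [[0.05,-0.2,0.7],0],
  [[0.05,-0.2,0.7],0],
  [[0,0,0],0],
])

```text
t: 27.1
ee_pos: [510.4, 34.1, 24.2]
orientation: [2.968, -0.174, 0.141]
ft_force: [-0.1, -0.4, -0.2]
width: 0.3
```

```bash
python3 - <<'E'
from h import *
pu();snap("r1",box=(320,130,440,250),f=5)
E
```

```text
t 27.1 p [510.4  34.1  24.2] q [ 0.153  0.579  2.021 -0.377  0.514  0.596] F [-0.1 -0.4 -0.2] w 0.3
toolx [ 0.989 -0.108  0.104] tooly [-0.123 -0.98   0.159] toolz [ 0.084 -0.17  -0.982] tilt 10.9 az -63.6
tcp rel deck0: lateral 4.5 along -134.5 z 24.2 toolz lat 0.101 along -0.160 F along -0.4 lat -0.1 yawx -6.2
```

View pics/r1.png

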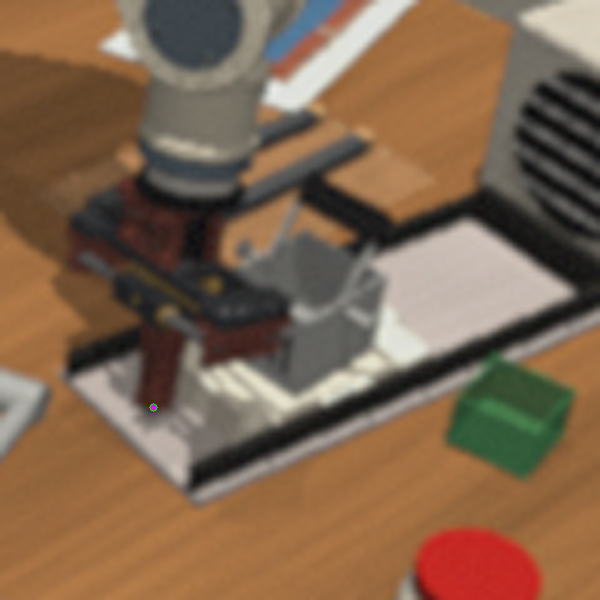

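arm_command([
  [[-0.08,-0.69,-0.11],0],
  [[-0.08,-0.69,-0.11],0],
  [[0,-0.49,-0.08],0],
  [[0,-0.3,-0.05],0],
  [[0,-0.3,-0.05],0],
])

```text
t: 27.65
ee_pos: [511.5, 60.6, 25.3]
orientation: [2.967, -0.174, 0.142]
ft_force: [-1.1, -2.9, -2.4]
width: 0.2
```

```bash
python3 - <<'E'
from h import *
pu()
E
```

```text
t 27.65 p [511.5  60.6  25.3] q [ 0.206  0.582  2.007 -0.371  0.534  0.641] F [-1.1 -2.9 -2.4] w 0.2
toolx [ 0.989 -0.108  0.104] tooly [-0.124 -0.979  0.16 ] toolz [ 0.085 -0.171 -0.982] tilt 11.0 az -63.6
tcp rel deck0: lateral 2.9 along -108.0 z 25.3 toolz lat 0.102 along -0.161 F along -3.0 lat -0.8 yawx -6.2
```

arm_command([
  [[0,-0.5,-0.08],0],
  [[0,-0.8,-0.13],0],
  [[0,-0.8,-0.13],0],
  [[0,-0.8,-0.13],0],
  [[0,-0.8,-0.13],0],
])

```text
t: 28.15
ee_pos: [514.8, 99.2, 25.3]
orientation: [2.965, -0.175, 0.138]
ft_force: [-0.5, -5.1, 1.6]
width: 0.6
```

```bash
python3 - <<'E'
from h import *
pu()
E
```

```text
t 28.15 p [514.8  99.2  25.3] q [ 0.279  0.594  1.976 -0.358  0.569  0.7  ] F [-0.5 -5.1  1.6] w 0.6
toolx [ 0.989 -0.109  0.102] tooly [-0.125 -0.979  0.162] toolz [ 0.082 -0.173 -0.982] tilt 11.0 az -64.5
tcp rel deck0: lateral 2.3 along -69.2 z 25.3 toolz lat 0.099 along -0.164 F along -5.1 lat 0.0 yawx -6.3
```

Pushing steadily at about 5 N, on the centre line.

arm_command([
  [[0,-0.8,-0.13],0],
  [[0,-0.8,-0.13],0],
  [[0,-0.8,-0.13],0],
  [[0,-0.8,-0.13],0],
  [[0,-0.8,-0.13],0],
  [[0,-0.8,-0.13],0],
])

```text
t: 28.75
ee_pos: [520.3, 152.0, 25.3]
orientation: [2.964, -0.174, 0.138]
ft_force: [-1.1, -4.9, 2.6]
width: 0.6
```

```bash
python3 - <<'E'
from h import *
pu();snap("r2",box=(330,100,460,230),f=4.5)
E
```

```text
t 28.75 p [520.3 152.   25.3] q [ 0.372  0.615  1.924 -0.337  0.616  0.766] F [-1.1 -4.9  2.6] w 0.6
toolx [ 0.989 -0.108  0.102] tooly [-0.124 -0.979  0.163] toolz [ 0.082 -0.173 -0.981] tilt 11.1 az -64.7
tcp rel deck0: lateral 2.5 along -16.1 z 25.3 toolz lat 0.099 along -0.164 F along -5.0 lat -0.6 yawx -6.2
```

View pics/r2.png

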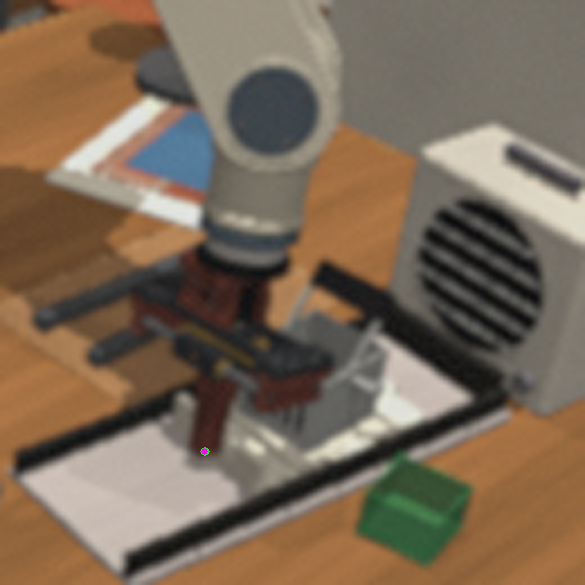

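arm_command([
  [[0,-0.8,-0.13],0],
  [[0,-0.8,-0.13],0],
  [[0,-0.8,-0.13],0],
  [[0,-0.7,-0.11],0],
  [[0,-0.4,-0.06],0],
])

```text
t: 29.3
ee_pos: [524.4, 190.1, 25.3]
orientation: [2.963, -0.173, 0.138]
ft_force: [-0.3, -5.4, 3.1]
width: 0.5
```

```bash
python3 - <<'E'
from h import *
pu()
E
```

```text
t 29.3 p [524.4 190.1  25.3] q [ 0.433  0.632  1.88  -0.322  0.653  0.809] F [-0.3 -5.4  3.1] w 0.5
toolx [ 0.989 -0.107  0.102] tooly [-0.123 -0.979  0.163] toolz [ 0.082 -0.174 -0.981] tilt 11.1 az -64.8
tcp rel deck0: lateral 2.7 along 22.2 z 25.3 toolz lat 0.099 along -0.165 F along -5.4 lat 0.2 yawx -6.2
```

arm_command([
  [[0,-0.4,-0.06],0],
  [[0,-0.4,-0.06],0],
  [[0,-0.4,-0.06],0],
])

```text
t: 29.6
ee_pos: [525.4, 202.2, 25.3]
orientation: [2.962, -0.173, 0.136]
ft_force: [-0.0, -5.9, 3.7]
width: 0.1
```

arm_command([
  [[0,-0.3,-0.05],0],
  [[0,-0.3,-0.05],0],
])

```text
t: 29.8
ee_pos: [525.9, 208.3, 25.3]
orientation: [2.961, -0.173, 0.135]
ft_force: [-0.9, -5.0, 2.1]
width: -0.0
```

```bash
python3 - <<'E'
from h import *
pu()
E
```

```text
t 29.8 p [525.9 208.3  25.3] q [ 0.462  0.641  1.857 -0.315  0.675  0.829] F [-0.9 -5.   2.1] w -0.0
toolx [ 0.989 -0.107  0.1  ] tooly [-0.123 -0.978  0.166] toolz [ 0.08  -0.176 -0.981] tilt 11.2 az -65.5
tcp rel deck0: lateral 2.3 along 40.5 z 25.3 toolz lat 0.098 along -0.167 F along -5.0 lat -0.3 yawx -6.2
```

arm_command([
  [[0,-0.3,-0.05],0],
  [[0,-0.3,-0.05],0],
])

```text
t: 30.0
ee_pos: [525.6, 209.6, 25.4]
orientation: [2.951, -0.169, 0.13]
ft_force: [5.8, -24.9, 5.8]
width: 0.4
```

arm_command([
  [[0,-0.25,-0.04],0],
])

```text
t: 30.1
ee_pos: [525.6, 209.3, 25.5]
orientation: [2.947, -0.168, 0.127]
ft_force: [3.6, -16.1, 5.2]
width: 0.4
```

arm_command([
  [[0,-0.25,-0.04],0],
])

```text
t: 30.2
ee_pos: [525.6, 209.2, 25.6]
orientation: [2.942, -0.168, 0.124]
ft_force: [2.2, -17.1, 4.7]
width: 0.4
```

arm_command([
  [[0,0,0],0],
  [[0,0.5,0.08],0],
  [[0,1.2,0.2],0],
  [[0,1.5,0.2],0],
  [[0,1.5,0.2],0],
  [[0,1,-2],0],
  [[0,1,-4],0],
  [[0,1,-4],0],
  [[0,2,-4],0],
  [[0,2,-4],0],
  [[0,4,-1],0],
  [[0,4,-1],0],
  [[0,4,0],0],
  [[0,0,0],0],
])

```text
t: 31.6
ee_pos: [478.1, -0.9, 266.5]
orientation: [2.943, -0.172, 0.129]
ft_force: [-0.3, 0.2, 0.1]
width: 0.5
```

```bash
python3 - <<'E'
from h import *
pu();snap("z1",box=(330,100,460,230),f=4.5,dots=False)
im=get_image("top")[:,:,::-1];cv2.imwrite("pics/z2_raw.png",im);cv2.imwrite("pics/z2.png",cv2.resize(im[140:240,50:265],None,fx=3.7,fy=3.7,interpolation=cv2.INTER_CUBIC))
E
```

```text
t 31.6 p [478.1  -0.9 266.5] q [ 0.104  0.126  1.947 -0.237  1.025  0.34 ] F [-0.3  0.2  0.1] w 0.5
toolx [ 0.99  -0.107  0.097] tooly [-0.123 -0.975  0.184] toolz [ 0.075 -0.194 -0.978] tilt 12.0 az -68.8
tcp rel deck0: lateral -24.1 along -172.6 z 266.5 toolz lat 0.094 along -0.186 F along 0.1 lat -0.3 yawx -6.2
```

View pics/z1.png

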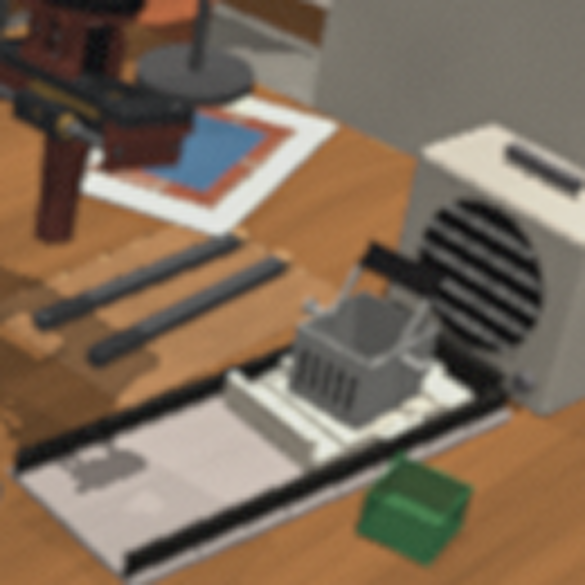

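View pics/z2.png

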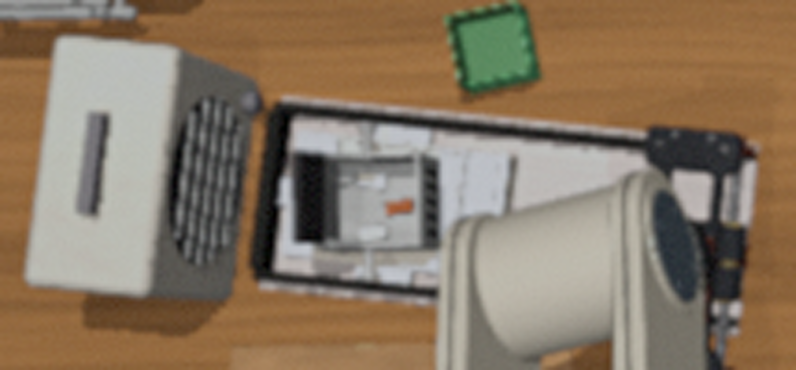

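```bash
python3 - <<'E'
from h import *
f=lambda L,s,o:(np.array(L)+.5)/s-.5+np.array(o)
W=onz("top",f([(515,153)],3.7,(50,140)),42)[0]; W0=np.array([562.5,61.6,42]);print("wall corner moved along",(W-W0)@uy,"lat",(W-W0)@ux)
P=onz("top",f([(366,125),(371,278)],3.7,(50,140)),76);d=P.mean(0)-1.5*uy-DK;print("bc rel old deck",d@ux,d@uy)
S=onz("top",f([(288,115),(275,270)],3.7,(50,140)),42);print("stop face along",(S-DK)@uy)
S=onz("scene",f([(365,248)],4.5,(330,100)),18);print(S)
E
```

```text
wall corner moved along 149.95384771879924 lat 0.07259418907828555
bc rel old deck -1.0337437333727 157.3565962971767
stop face along [246.69885549 242.81632083]
[[385.12144215 524.42620796  18.        ]]
```

```bash
python3 - <<'E'
import cv2,numpy as np
c=cv2.imread("pics/z2_raw.png")[165:220,112:192].astype(float); c=np.clip((c-60)*1.4,0,255).astype(np.uint8)
cv2.imwrite("pics/z3.png",cv2.resize(c,None,fx=9,fy=9,interpolation=cv2.INTER_CUBIC))
E
```

```text
(no output)
```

View pics/z3.png

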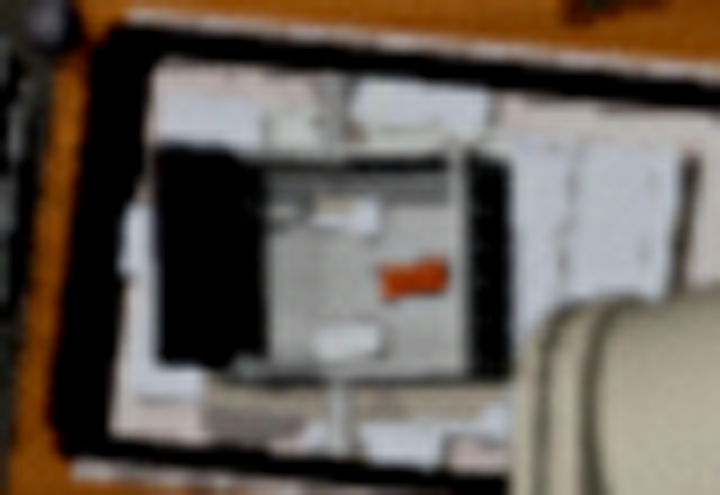

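The nose sits against the stop at (124,250) in the crop. The bucket stands inside the border with all three pieces visible, and the arm is clear.

```bash
python3 -c "
from workcell import *
print(close_job())"
```

```text
the job is handed in; nothing more can be done
None
```

I drew the bucket up along the slots, set it down inside the border on the carriage, let go, and pushed the carriage home. I handed the job in at about 31.7 s of the 62 s allowed.

**Tilt and grasp:** The moves cannot tilt the tool directly, so I used the arm's reach limit and the last joint's limit to get a lean of about 11°. I then held the handle strap by its two ends instead of pinching it across 10 mm at 35°. By my estimate the gripper body would have touched the spray pipe at 35°.

**Brief limit readings:** While finding that lean, the elbow joint read 0.089 and 2.582 rad, about 0.002 outside its 0.09 to 2.58 range. At the inner position the force reading was 13.6 N for a moment. I don't know whether either counts against the run.

**Placing:** The bucket was tilted about 6° as it touched the deck. I opened the fingers in small steps so it settled level, with readings up to about 10 N.

**Last checks:**
- **Bucket:** Standing upright inside the border, which I judged by eye in both views. Before the push it was about 4 mm off centre across. Along the slide, the pins and handle gave +3 to +4 mm but the rim gave -5 mm. All of these are inside the 14 mm limit.
- **Tile pieces:** All three are still in the bucket.
- **Carriage:** The push took a steady 5 N, then rose sharply to 25 N at the end, and the nose appears to touch the stop. The camera put the travel at about 150 mm. I had worked out 145 or 154 mm depending on the reference used, so contact rests on the force rise and the close-up.
- **Robot and bystanders:** The arm is clear and touches nothing. The objects in the final close-ups looked unmoved, but I did not measure the bystanders.

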